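# Lock up the carved blocks in the printing bed

### The arm

A 6-joint arm with a two-finger parallel gripper is mounted at the origin on the work surface. World frame = base frame: x ahead of the robot, y to its left, z up, the work surface at z = 0. Lengths are in m, angles in rad, forces in N, time in s.
With the tool pointing down it reaches from about 0.35 to 0.8 m from the base axis. Payload 7.3 kg.
Tool frame: the origin (TCP) lies on the front face of the gripper's body, between the roots of the fingers; the fingertips stand 73 mm ahead of it and the grasp point (between the pads) lies env.pinch_z ahead of it (env.pinch_z is the distance from the TCP to the grasp point, in m); x points along the fingers, y is the direction in which the jaws open and shut, and the axes are right-handed (so a half turn about x gives the same grasp; the last joint's range is limited). The gripper opens to 85 mm and grips with 20 to 120 N. Pads are 22 mm wide; open, the fingers measure 114 mm over their backs; the gripper's body (76 mm by 85 mm) begins 54 mm behind the grasp point. The pads swing forward as they close: fully open they stand 13 mm farther back than shut.
Start: joints at [-1.43, 0.342, 1.524, -0, 1.275, -0.146], TCP at [0.149, -0.504, 0.304] pointing down, gripper open.
Joint ranges: [-2.53, 2.53], [-0.77, 2.02], [0.04, 2.7], [-1, 4.14], [0.28, 2.66], [-3.11, 3.11]. Speed limits (rad/s): [2.57, 2.57, 3.14, 3.14, 3.14, 3.14].

### API

Orientations are given as a rotation vector (axis times angle).
In Python, from bench import env gives the robot as it stands.
- The arm moves only by the tool jog_arm, never from a script. Its argument "rows" is a list that holds one entry, the list of rows, each a list of 5 numbers: the shift along the tool's x, y, z in units of 25 mm (1.0 is 25 mm), then the turn about the tool's x in units of 5 degrees (1.0 is 5 degrees), then the closure, from 0 (fully open) to 1 (shut). A call has 1 to 8 rows; each row shifts and turns the commanded pose from where the row before left it, along the tool's axes as they then stand; what a row does not reach is not made up. A row lasts 1/10 s, in which the tool goes at most 50 mm and 8.59 degrees, less where a joint would pass 70% of its speed; a pose out of reach is approached as far as the arm can. A call is refused whole if a number of a shift passes 1 or a number of a turn 1, either way. A call with a gripper value outside its range is refused whole. The fingers move at their own pace and stop on an object; "force" is the grip in N (left out, the last holds). Time passes only in rows, so rows that do not move let the fingers close. It gives the time, the measured TCP pose, the force and the opening at its end, in the units of the state.
- env.get_state(): the state, without advancing time (a new reading comes with each control period).
- env.snapshot(name): name is "side" or "top"; returns a dict with "pixels" (420x560x3 uint8, red, green, blue), "fx", "fy", "cx", "cy" (pixels), "k1" (the pictures are not rectified: a ray, as slopes to the right and down, at radius r is drawn at 1 + k1 r^2 times it, then the intrinsics apply), "cam_to_world" (4x4, takes a point from camera to world coordinates). Camera axes: x right, y down, z forward; pixel columns grow to the right and rows downward; lengths in m; the calibration is good to about 2 mm. A picture is of the moment at which its call begins. There is no depth.
- env.finish_job(): hands the job in, once; it reports no verdict.
Trained networks look in a picture, given as the dict that the camera call returned (one of the last four; its "shot" number tells which), for a name from the list of things; names that differ only in an ending like _2 or _b are one class to them, and where a whole thing is asked for, a point or a joint stands for the part that bears it (a point fixed in the world has none). Each returns a list of dicts, best first, with "conf" (0 to 1); they miss things now and then, are a little off and sometimes report something else, mostly with a low value. They report only what shows in the picture. A call takes as long as a camera call. They do not tell look-alikes from the thing itself.
- env.boxes_of(picture, label): "point" ([row, column] in pixels, amid what is visible of it).
- env.mark_of(picture, label): "point" ([row, column] in pixels: a listed point, or the origin of a listed thing).
The state is a dict: "time_s": time; "joint_positions": joint angles; "qd": joint speeds; "tau": joint torques, N m; "ee_pos": TCP position; "tool_rot": TCP orientation; "force": force on the tool from outside, world axes, zero at the start; "moment": the same for the moment, N m; "grip_width": opening from 0.0 (shut) to 1.0 (fully open).
Only numpy, scipy, OpenCV 4.12 (cv2) and the standard library are available. Lean on these libraries where they do the work, as an engineer would, in place of code of your own. Each camera call takes 0.05 s, during which the arm holds its last target.

### The job

Make the printing bed ready: slide every carved wood block that lies loose on the bench onto the bed, side by side against the jaw with their short edges to it, between the two end rails, then swing the keeper bar shut behind them until it clicks past its ball catch. Then fit the T-handle's square socket fully down onto the square spindle, turn it clockwise to its stop so that the jaw closes up on the blocks, and leave the handle on the spindle; leave the printer's other things where they are.

Things in the scene. Friction and masses are not known exactly. Their poses are not given: they have to be found in the camera images.
- bed: lock-up bed, fixed: 400 x 262 mm steel plate flush with the bench (no step). Origin on the plate at the middle of the backed-off jaw's face. x runs along the row of blocks, +y from the row to the jaw and spindle; blocks slide in from the -y side. Jaw: steel bar 290 mm long, 18 mm tall, face at y = 0, moves up to 6 mm to -y as the spindle turns to its stop
- row (a point): middle of the place for the blocks (bed frame x 0, y -55 mm, z 0; axes as the bed's). End rails 16 mm tall with inner faces at x = -151 and +151 mm run from 57 mm on its -y side to beyond the jaw: three blocks fit side by side with 32 mm to spare. The shut keeper bar's inner face lies 63 mm from here on the -y side (8 mm of play for the 110 mm deep blocks)
- keeper (a joint): keeper bar, rad: 0 = shut, along the bed's +x; grows as it opens, swinging level about the upright pivot; at 1.57 it points along the bed's -y; stop at 1.75. Stays where left. In the last 0.08 rad its free end rides over a spring ball catch (under 8 N at the knob), which then holds it at the stop; below 0.02 = fully shut
- keeper_pivot (a point): upright pivot of the keeper bar, in the bed's frame at x -178, y -126 mm. The bar is steel, 350 mm long, 16 mm wide, its underside 6 mm and its top 23 mm above the bench
- keeper_knob (a point): upright black knob on the keeper bar, 260 mm from the pivot: 18 mm across, from z = 23 mm to z = 50 mm; the point is on its axis at z = 36.5 mm. x axis along the bar towards its free end
- spindle (a joint): turning of the square spindle, rad, clockwise seen from above: 0 = jaw backed off, 1.3 = stop (jaw closed up by 6 mm). Starts between 0 and 0.3; turns stiffly (0.12 N m) and stays where it is left. Above 1.05 counts as tight
- spindle_top (a point): centre of the top of the upright square spindle, z = 57 mm, 72 mm behind the jaw face. It rises 27 mm from a round collar (34 mm across, top z = 30 mm) on a dark steel housing 84 x 72 mm, 26 mm tall: 16 mm square for 22 mm, then a 12 mm square lead of 5 mm. x and y axes are square to its flats and turn with it
- handle_c (a point): T-handle, dark steel, 0.4 kg, loose, upright on the bench, socket down. Square hub 42 x 42 mm, 32 mm tall; on it a flat grip bar 110 mm long (x), 16 mm thick (y), 34 mm tall. The point is the grip bar's centre, 49 mm above the hub's underside. Fully home, the hub rests on the collar and this point is 22 mm above the spindle's top
- handle: the same T-handle: origin at the centre of the hub's underside, at the mouth of its square socket, 17.6 mm wide, 28 mm deep, 2 mm chamfer, flats parallel to the handle's x and y (so it fits the spindle in four ways, a quarter turn apart). About 0.1 rad of play each way on the spindle; let go, it stays on
- pigment_bowl: Not part of the job, leave alone: white ceramic pigment bowl, 90 mm across, 45 mm tall; origin at the centre of its underside
- baren: Not part of the job, leave alone: round wooden rubbing pad (baren), 116 mm across, 34 mm tall; origin at the centre of its underside
- gouge: Not part of the job, leave alone: carving gouge lying on the bench, about 205 mm long, wooden handle; origin near its middle
- ink_roller: Not part of the job, leave alone: ink roller with a black rubber drum 100 mm long and a wooden handle; origin under the drum
- block1_c (a point): carved wood block, flat slab 90 mm (its x) x 110 mm (its y) x 22 mm thick, about 0.2 kg, lying flat on the bench with a shallow carved face (1 mm relief, a pine branch) upward; may be absent. Too wide to grip: it is pushed along. The point is its centre, z = 11 mm. In the row its x axis lies along the bed's x (either way round)
- block2_c (a point): carved wood block, flat slab 90 mm (its x) x 110 mm (its y) x 22 mm thick, about 0.2 kg, lying flat on the bench with a shallow carved face (1 mm relief, bamboo) upward; may be absent. Too wide to grip: it is pushed along. The point is its centre, z = 11 mm. In the row its x axis lies along the bed's x (either way round)
- block3_c (a point): carved wood block, flat slab 90 mm (its x) x 110 mm (its y) x 22 mm thick, about 0.2 kg, lying flat on the bench with a shallow carved face (1 mm relief, a flower) upward; may be absent. Too wide to grip: it is pushed along. The point is its centre, z = 11 mm. In the row its x axis lies along the bed's x (either way round)
There are look-alikes about, which are no part of the job. Leave any grey or pink look-alike of the part that bears block1_c alone.

How it is judged:
By the outcome, as a careful person would: the job done as asked, in the order asked, and still so for the second after the job is handed in, with the robot touching nothing.
Of block1, block2, block3 only 2 to 3 are there at a start; the rules pass over those that are not, and their reading is None.
At some moment in a run one of block1, block2, block3 may be knocked a few centimetres aside while the robot is not near it.
It also fails if it takes over 210 s, if anything falls off the work surface, if the arm or the gripper's body presses on something with over 40 N, if the wrist force passes 120 N, or if a joint passes its speed limit or range.

## Working session

There is one attempt and no reset: what is moved stays moved. The work goes in short steps, Python scripts to look and compute and a tool call to move; the robot and the scene stay as the last step left them, time stands still between calls to the robot, and variables do not carry over. Pictures are saved under pics/ and viewed, and the job is handed in when it is done.

Besides the shell and the picture viewer there is one more tool, called after ">>>" as name(argument=value, ...), one argument or row to a line, values as JSON. jog_arm: Moves the arm, as the interface text tells. Its arguments: {"type":"object","properties":{"rows":{"type":"array","items":{"type":"array","items":{"type":"array","items":{"type":"number"}}}},"force":{"type":"number"}},"required":["rows"]}

```bash
ls; mkdir -p pics; cat > h.py <<'E'
import numpy as np, cv2
from bench import env
def ray(s,p):
    r,c=p; x=(c-s['cx'])/s['fx']; y=(r-s['cy'])/s['fy']
    xu,yu=x,y
    for _ in range(20):
        r2=xu*xu+yu*yu; xu=x/(1+s['k1']*r2); yu=y/(1+s['k1']*r2)
    M=np.array(s['cam_to_world']); return M[:3,3], M[:3,:3]@np.array([xu,yu,1.])
def at(s,p,z):
    o,d=ray(s,p); t=(z-o[2])/d[2]; return (o+t*d)[:2]
def proj(s,P):
    M=np.linalg.inv(np.array(s['cam_to_world'])); q=M[:3,:3]@np.array(P,float)+M[:3,3]
    x,y=q[0]/q[2],q[1]/q[2]; f=1+s['k1']*(x*x+y*y)
    return np.array([s['cy']+s['fy']*y*f, s['cx']+s['fx']*x*f])
def save(s,n): cv2.imwrite('pics/%s.png'%n, cv2.cvtColor(np.asarray(s['pixels']),cv2.COLOR_RGB2BGR))
E
python3 - <<'E'
from h import *
print(env.get_state(), env.pinch_z)
for n in ('side','top'):
    s=env.snapshot(n); save(s,n+'0'); print(n,s['fx'],s['cx'],s['cy'],s['k1'],np.round(s['cam_to_world'],3).tolist())
    Z=dict(bed=0,row=0,keeper_pivot=.02,keeper_knob=.0365,spindle_top=.057,handle_c=.049,handle=0,pigment_bowl=0,baren=0,gouge=0,ink_roller=0,block1_c=.011,block2_c=.011,block3_c=.011)
    for k,z in Z.items():
        for d in env.mark_of(s,k)[:4]:
            print(k,round(d['conf'],2),np.round(d['point']),np.round(at(s,d['point'],z),3))
E
```

```text
pics
{'time_s': 0.0, 'joint_positions': array([-1.42999238e+00,  3.42725061e-01,  1.52499442e+00,  2.32283403e-05,
        1.27541374e+00, -1.45986563e-01]), 'qd': array([ 0.00020672, -0.0009876 , -0.00012979,  0.00088249, -0.00105958,
       -0.00056644]), 'tau': array([ 6.70817899e-04, -4.33676970e+01, -2.46017343e+01, -2.29117932e-04,
        7.75321329e-03, -1.67964203e-05]), 'ee_pos': array([ 0.14850264, -0.50326393,  0.30323255]), 'tool_rot': array([ 2.0682312 ,  0.30022259, -2.06817643]), 'force': array([1.02555153, 0.24248013, 0.21893621]), 'moment': array([-0.04181151, -0.01884308,  0.00771835]), 'grip_width': 0.9994027008245792} 0.0539
side 423.24173612171967 279.9015517916064 210.76726816699673 -0.07789797667798841 [[0.95, -0.166, 0.263, 0.12], [-0.311, -0.506, 0.805, -1.149], [-0.0, -0.847, -0.532, 0.796], [0.0, 0.0, 0.0, 1.0]]
bed 0.78 [192. 288.] [0.585 0.174]
bed 0.22 [193. 198.] [0.259 0.276]
row 0.9 [198. 291.] [0.581 0.129]
row 0.56 [160. 295.] [0.705 0.427]
row 0.25 [170. 279.] [0.61  0.364]
keeper_pivot 0.56 [217. 248.] [0.39  0.021]
keeper_pivot 0.28 [194. 287.] 
[... 999 characters left out ...]
.109]
keeper_knob 0.66 [244. 316.] [ 0.361 -0.204]
spindle_top 0.49 [188. 188.] [0.573 0.247]
handle_c 0.84 [224. 169.] [0.447 0.317]
handle_c 0.75 [220. 168.] [0.46  0.323]
handle 0.84 [224. 169.] [0.454 0.328]
handle 0.75 [220. 168.] [0.467 0.333]
pigment_bowl 0.88 [162. 152.] [0.691 0.397]
baren 0.72 [273. 179.] [0.274 0.293]
baren 0.31 [160. 150.] [0.7   0.401]
gouge 0.62 [199. 407.] [ 0.521 -0.55 ]
ink_roller 0.64 [239. 244.] [0.392 0.056]
ink_roller 0.56 [255. 376.] [ 0.318 -0.422]
block1_c 0.93 [301. 349.] [ 0.156 -0.316]
block1_c 0.78 [139. 326.] [ 0.754 -0.256]
block1_c 0.71 [200. 315.] [ 0.527 -0.209]
block2_c 0.47 [274. 182.] [0.267 0.279]
block3_c 0.88 [182. 362.] [ 0.587 -0.382]
```

```bash
python3 - <<'E'
import cv2
for n in('side','top'):
    i=cv2.imread(f'pics/{n}0.png'); cv2.imwrite(f'pics/{n}0b.png',cv2.resize(i,(800,600),interpolation=cv2.INTER_CUBIC))
i=cv2.imread('pics/top0.png')[120:330,130:420]; cv2.imwrite('pics/top0c.png',cv2.resize(i,None,fx=2.75,fy=2.75,interpolation=cv2.INTER_CUBIC))
E
```

```text
(no output)
```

View pics/side0b.png

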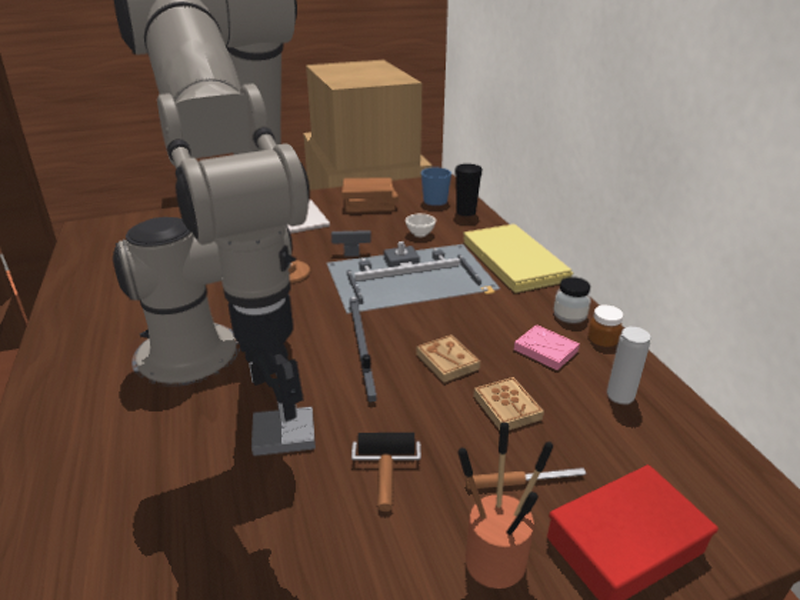

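View pics/top0c.png

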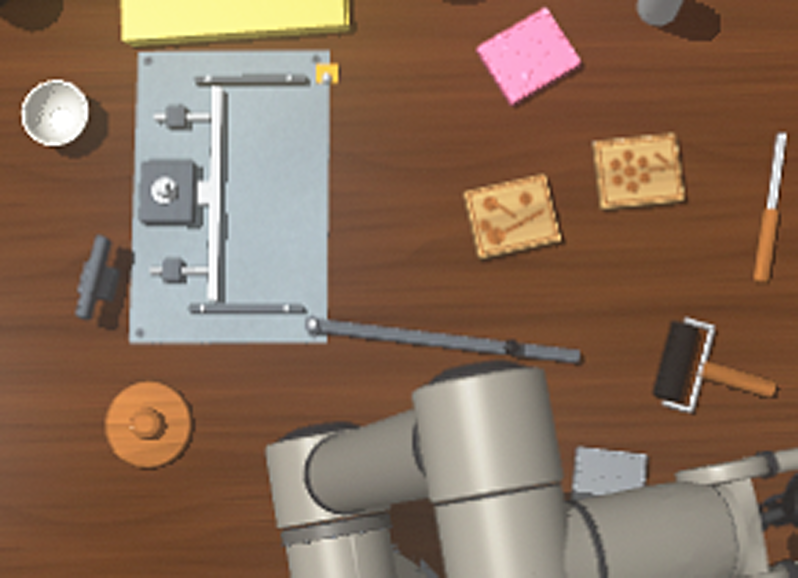

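The pictures show two loose wood blocks. The pine branch (block1) is at about (200,315) in the top image and the flower (block3) at about (182,362). The grey slab (301,349) and the pink one (139,326) are look-alikes. There is no bamboo block in view. Next I'll measure the bed, blocks and handle more precisely.

```bash
python3 - <<'E'
from h import *
s=env.snapshot('top'); save(s,'top1')
i=cv2.imread('pics/top1.png')
def crop(n,r0,r1,c0,c1,f):
    j=cv2.resize(i[r0:r1,c0:c1],None,fx=f,fy=f,interpolation=cv2.INTER_CUBIC)
    for r in range((r0+9)//10*10,r1,10): cv2.putText(j,str(r),(0,int((r-r0+.5)*f)),0,.35,(0,255,255),1); cv2.line(j,(0,int((r-r0+.5)*f)),(8,int((r-r0+.5)*f)),(0,255,255),1)
    for c in range((c0+9)//10*10,c1,10): cv2.putText(j,str(c),(int((c-c0+.5)*f),10),0,.35,(0,255,255),1); cv2.line(j,(int((c-c0+.5)*f),0),(int((c-c0+.5)*f),8),(0,255,255),1)
    cv2.imwrite('pics/%s.png'%n,j)
crop('bed',130,255,155,265,4.7)
crop('blk',160,225,290,390,8)
# rect fits
hsv=cv2.cvtColor(i,cv2.COLOR_BGR2HSV); print(hsv[200,315],hsv[182,362],hsv[165,300],hsv[250,230],hsv[160,230])
m=((hsv[...,2]>150)&(hsv[...,0]>8)&(hsv[...,0]<30)).astype('uint8')
n,l,st,ce=cv2.connectedComponentsWithStats(cv2.morphologyEx(m,cv2.MORPH_CLOSE,np.ones((5,5))))
for k in range(1,n):
    if st[k][4]>200:
        pts=np.argwhere(l==k); 
        W=np.array([at(s,p,.022) for p in pts],np.float32)*1000
        print(st[k],ce[k],cv2.minAreaRect(W))
for c in [(138.9,180.2),(138.2,249.6),(244.7,176.9),(244.7,248.9)]: print(np.round(at(s,c,0),4))
E
```

```text
[ 18 121 211] [ 18 123 207] [ 11 150 114] [ 11 129 115] [ 99  18 195]
[    0     0   560    62 27258] [262.28666813  25.14498496] ((1223.793212890625, -90.3448486328125), (2285.525146484375, 275.8557434082031), 88.11124420166016)
[ 173   85   84   87 3876] [214.86068111 111.4375645 ] ((801.4221801757812, 155.55442810058594), (334.6722412109375, 311.4519348144531), 1.9864917993545532)
[ 499  101   61   73 3293] [533.31855451 135.97327665] ((745.3929443359375, -1068.4742431640625), (241.31346130371094, 255.9971923828125), 11.343719482421875)
[  0 103  41  30 848] [ 21.59433962 114.23820755] ((882.9655151367188, 919.4434814453125), (172.60873413085938, 116.92695617675781), 86.71916961669922)
[138 149  24  24 385] [149.03116883 159.85974026] ((690.6181640625, 399.370361328125), (88.96595001220703, 86.67251586914062), 0.7187109589576721)
[  54  161   44   50 1515] [ 76.05676568 185.36633663] ((605.2076416015625, 675.2665405273438), (153.8427276611328, 178.12088012695312), 81.96566009521484)
[345 168  34  28 758] [361.69525066 181.57651715] ((586.8571166992188, -380.79595947265625), (92.49
[... 1115 characters left out ...]
92929649353027)
[ 421  278   42   49 1265] [443.03320158 302.64426877] ((136.38943481445312, -637.6043090820312), (165.2667694091797, 134.87889099121094), 8.389241218566895)
[378 288  35  50 592] [398.46283784 311.21959459] ((111.00912475585938, -475.948486328125), (168.4063262939453, 93.64347839355469), 7.449464321136475)
[336 308  47  20 520] [356.92307692 316.27307692] ((105.36334228515625, -346.4623718261719), (56.55643844604492, 172.1551513671875), 12.348612785339355)
[   0  381   31   39 1169] [ 14.6603935  400.25491873] ((-173.24583435058594, 891.6661987304688), (136.6265411376953, 115.64239501953125), 0.2749428451061249)
[0.7763 0.2891]
[0.77   0.0272]
[0.3767 0.2998]
[0.3696 0.0369]
```

View pics/bed.png

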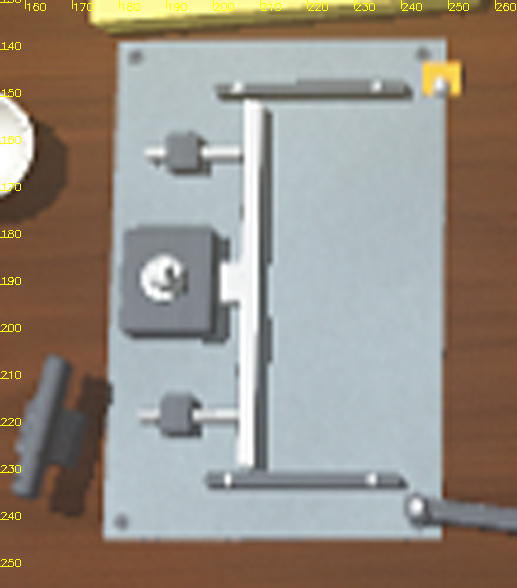

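View pics/blk.png

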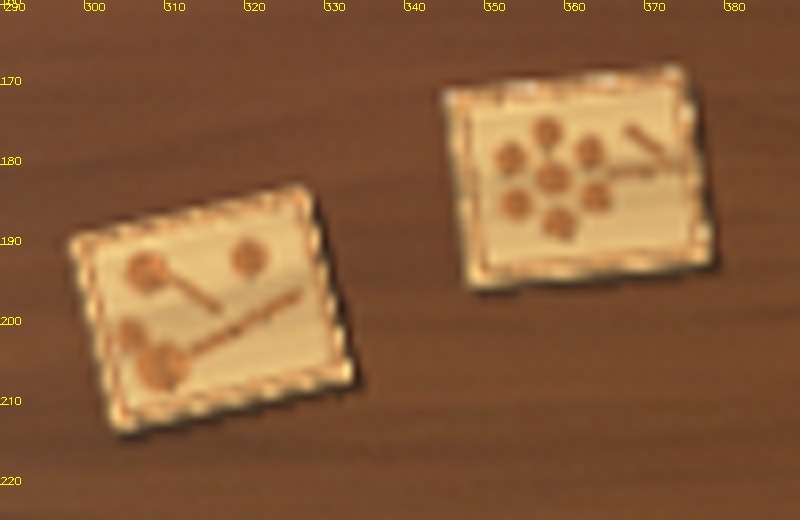

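```bash
python3 - <<'E'
from h import *
from scipy.spatial.transform import Rotation as R
print(np.round(R.from_rotvec(env.get_state()['tool_rot']).as_matrix(),3))
s=env.snapshot('top')
th=-.0255; c=np.array([.5732,.1632]); ex=np.array([np.cos(th),np.sin(th)]); ey=np.array([-ex[1],ex[0]])
for n,p,z in [('jawtop edge -y',(190,210.5),.018),('jaw +y',(190,206),.018),('pivot',(238.7,243.8),.023),('railhi -y end',(149.2,241.5),.016),('raillo end',(232.5,240.5),.016),('housing c',(190,191),.026),('spindle',(189.5,188.8),.05),('h1',(207,165.5),.066),('h2',(235,159),.066),('knob',(244,316),.05)]:
    w=at(s,p,z); d=w-c; print(n,np.round(w,4),'bed-plate',np.round([d@ex,d@ey],4))
E
```

```text
[[ 0.     0.283 -0.959]
 [-0.    -0.959 -0.283]
 [-1.     0.    -0.   ]]
jawtop edge -y [0.5724 0.1727] bed-plate [-0.001   0.0095]
jaw +y [0.5729 0.1893] bed-plate [-0.001   0.0261]
pivot [0.3893 0.0533] bed-plate [-0.181  -0.1145]
railhi -y end [0.7237 0.057 ] bed-plate [ 0.1531 -0.1023]
raillo end [0.413  0.0654] bed-plate [-0.1577 -0.1019]
housing c [0.5729 0.2431] bed-plate [-0.0023  0.0799]
spindle [0.57  0.247] bed-plate [-0.0054  0.0836]
h1 [0.5055 0.3278] bed-plate [-0.0718  0.1628]
h2 [0.4057 0.3505] bed-plate [-0.1722  0.183 ]
knob [ 0.36   -0.2034] bed-plate [-0.2038 -0.3719]
```

>>> jog_arm(
  rows=[
    [[0, 0, 0, -1, 0.4], [0, 0, 0, -1, 0.4], [0, 0, 0, -1, 0.4], [0, 0, 0, -1, 0.4], [0, 0, 0, -1, 0.4], [0, 0, 0, -1, 0.4], [0, 0, 0, -1, 0.4], [0, 0, 0, -1, 0.4]],
  ],
  force=30,
)

```text
time_s: 2.4
ee_pos: [0.1485, -0.5036, 0.3039]
tool_rot: [1.624, 0.875, -1.624]
force: [-0.2, -0.9, -1.3]
grip_width: 0.6
```

>>> jog_arm(
  rows=[
    [[0, 0, 0, -1, 0.4], [0, 0, 0, -1, 0.4], [0, 0, 0, -1, 0.4], [0, 0, 0, -1, 0.4], [0, 0, 0, -1, 0.4], [0, 0, 0, -1, 0.4], [0, 0, 0, -1, 0.4], [0, 0, 0, -1, 0.4]],
  ],
)

```text
time_s: 3.2
ee_pos: [0.1485, -0.5035, 0.3039]
tool_rot: [1.123, 1.262, -1.123]
force: [-0.0, 0.2, 0.7]
grip_width: 0.6
```

```bash
cat >> h.py <<'E'
from scipy.spatial.transform import Rotation as Rot
def tool():
    s=env.get_state(); M=Rot.from_rotvec(s['tool_rot']).as_matrix(); return s['ee_pos'],M,np.degrees(np.arctan2(M[1,1],M[0,1])),s
def to(x,y,z,yaw=None):
    p,M,yw,s=tool()
    d=M.T@(np.array([x,y,z])-p)/.025
    print('pos',np.round(p,4),'yaw',round(yw,2),'tilt',np.round(M[2,0],4),'w',round(s['grip_width'],3),'F',np.round(s['force'],1),'t',round(s['time_s'],1))
    print('units tool xyz',np.round(d,2), 'turn', None if yaw is None else round(-((yaw-yw+180)%360-180)/5,2))
O=np.array([.5715,.1737]); th=-.0255; EX=np.array([np.cos(th),np.sin(th)]); EY=np.array([-EX[1],EX[0]])
def bw(x,y): return O+x*EX+y*EY
E
python3 -c "
from h import *
to(.545,-.293,.2,11)"
```

```text
pos [ 0.1485 -0.5035  0.3039] yaw 6.64 tilt -1.0 w 0.6 F [-0.   0.2  0.7] t 3.2
units tool xyz [ 4.16 16.73 -6.53] turn -0.87
```

>>> jog_arm(
  rows=[
    [[0, 1, -0.4, 0, 0.4], [0, 1, -0.4, 0, 0.4], [0, 1, -0.4, 0, 0.4], [0, 1, -0.4, 0, 0.4], [0, 1, -0.4, 0, 0.4], [0, 1, -0.4, 0, 0.4], [0, 1, -0.4, 0, 0.4], [0, 1, -0.4, 0, 0.4]],
  ],
)

```text
time_s: 4.0
ee_pos: [0.3393, -0.401, 0.304]
tool_rot: [1.126, 1.26, -1.126]
force: [0.4, -0.1, -1.0]
grip_width: 0.602
```

>>> jog_arm(
  rows=[
    [[0, 1, -0.4, 0, 0.4], [0, 1, -0.4, 0, 0.4], [0, 1, -0.4, 0, 0.4], [0, 1, -0.4, 0, 0.4], [0, 1, -0.4, 0, 0.4], [0, 1, -0.4, 0, 0.4], [0, 1, -0.4, 0, 0.4], [0, 1, -0.4, -0.87, 0.4]],
  ],
)

```text
time_s: 4.8
ee_pos: [0.529, -0.2991, 0.3039]
tool_rot: [1.069, 1.293, -1.069]
force: [-0.2, 0.4, -0.2]
grip_width: 0.6
```

```bash
python3 - <<'E'
from h import *
cc=np.array([.530,-.210]); a=np.radians(11); u=np.array([-np.sin(a),np.cos(a)])
g=cc-u*(.055+.011+.016); print(g)
to(g[0],g[1],.079,11)
s=env.snapshot('top');save(s,'t2')
for k in('block1_c','block3_c'):
    for d in env.mark_of(s,k)[:3]: print(k,d['conf'],at(s,d['point'],.011))
E
```

```text
[ 0.54564634 -0.29049343]
pos [ 0.529  -0.2991  0.3039] yaw 10.84 tilt -1.0 w 0.6 F [-0.2  0.4 -0.2] t 4.8
units tool xyz [ 8.99  0.72 -0.21] turn -0.03
block1_c 0.9 [ 0.15140392 -0.31691745]
block1_c 0.79 [ 0.76404202 -0.25492695]
block1_c 0.53 [ 0.52659747 -0.21138092]
block3_c 0.64 [ 0.59130245 -0.38178597]
```

>>> jog_arm(
  rows=[
    [[1, 0.72, -0.2, 0, 0.4], [1, 0, 0, 0, 0.4], [1, 0, 0, 0, 0.4], [1, 0, 0, 0, 0.4], [1, 0, 0, 0, 0.4], [1, 0, 0, 0, 0.4], [1, 0, 0, 0, 0.4], [1, 0, 0, 0, 0.4]],
  ],
)

```text
time_s: 5.75
ee_pos: [0.5439, -0.2923, 0.1032]
tool_rot: [1.07, 1.291, -1.071]
force: [-0.1, -0.6, 0.1]
grip_width: 0.6
```

>>> jog_arm(
  rows=[
    [[0.5, 0, 0, 0, 0.4], [0, 0, 0, 0, 0.4]],
  ],
)

```text
time_s: 5.95
ee_pos: [0.5435, -0.2915, 0.0898]
tool_rot: [1.07, 1.296, -1.071]
force: [0.0, 0.1, 0.1]
grip_width: 0.6
```

```bash
python3 - <<'E'
from h import *
to(.5456,-.2905,.079,11)
s=env.snapshot('side');save(s,'s2')
i=cv2.imread('pics/s2.png')[190:330,240:400]; cv2.imwrite('pics/s2c.png',cv2.resize(i,None,fx=4,fy=4,interpolation=cv2.INTER_CUBIC))
E
```

```text
pos [ 0.5435 -0.2915  0.0898] yaw 10.72 tilt -1.0 w 0.6 F [0.  0.1 0.1] t 6.0
units tool xyz [ 0.43  0.09 -0.02] turn -0.06
```

View pics/s2c.png

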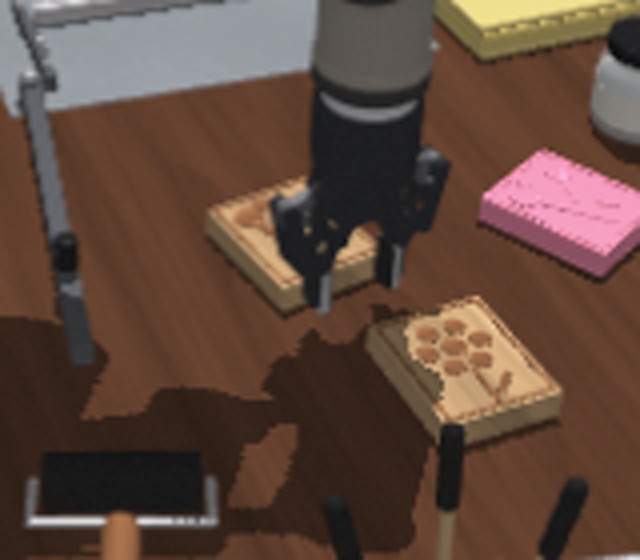

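>>> jog_arm(
  rows=[
    [[0.43, 0.1, 0, 0, 0.4], [0, 0, -0.3, 0, 0.4], [0, 0, -0.3, 0, 0.4], [0, 0, -0.4, 0, 0.4], [0, 0, -0.5, 0, 0.4], [0, 0, -0.5, 0, 0.4], [0, 0, -0.5, 0, 0.4], [0, 0, -0.5, 0, 0.4]],
  ],
)

```text
time_s: 6.8
ee_pos: [0.5333, -0.2164, 0.0811]
tool_rot: [1.069, 1.291, -1.069]
force: [0.3, -1.6, 1.5]
grip_width: 0.6
```

```bash
cat > look.py <<'E'
from h import *
import sys
def blk(s,show=False):
    i=cv2.cvtColor(np.asarray(s['pixels']),cv2.COLOR_RGB2HSV)
    m=((i[...,2]>140)&(i[...,0]>8)&(i[...,0]<30)&(i[...,1]>70)).astype('uint8')
    n,l,st,ce=cv2.connectedComponentsWithStats(cv2.morphologyEx(m,cv2.MORPH_CLOSE,np.ones((5,5))))
    for k in range(1,n):
        if 250<st[k][4]<2500:
            W=np.array([at(s,p,.022) for p in np.argwhere(l==k)],np.float32)*1000
            c,wh,a=cv2.minAreaRect(W)
            if wh[0]>wh[1]: wh=wh[::-1]; a-=90
            if 300<c[0]<700 and -500<c[1]<230:
                b=np.array(c)/1000-O
                print('rect',np.round(c,1),np.round(wh,1),round(a,2),'bed',np.round([b@EX*1000,b@EY*1000],1))
s=env.snapshot('top'); save(s,sys.argv[1]); blk(s)
i=cv2.imread('pics/%s.png'%sys.argv[1])[120:300,150:420]; cv2.imwrite('pics/%sc.png'%sys.argv[1],cv2.resize(i,None,fx=2.9,fy=2.9,interpolation=cv2.INTER_CUBIC))
for k in('block1_c','block3_c'):
    for d in env.mark_of(s,k)[:3]:
        w=at(s,d['point'],.011); b=w-O; print(k,round(d['conf'],2),np.round(w,4),'bed',np.round([b@EX*1000,b@EY*1000],1))
to(.5456,-.2905,.079,-1.46)
E
python3 look.py t3
```

```text
rect [ 587.2 -380.5] [ 93.2 113.5] 4.29 bed [  29.8 -553.7]
block1_c 0.82 [ 0.7541 -0.2485] bed [ 193.3 -417.4]
block1_c 0.74 [ 0.153  -0.3216] bed [-405.7 -505.8]
block1_c 0.36 [ 0.5173 -0.1625] bed [ -45.7 -337.5]
block3_c 0.9 [ 0.5943 -0.3808] bed [  37.  -553.8]
pos [ 0.5329 -0.216   0.0805] yaw 10.86 tilt -1.0 w 0.597 F [-0.3 -0.6 -0.2] t 7.0
units tool xyz [ 0.06 -0.06  3.02] turn 2.46
```

View pics/t3c.png

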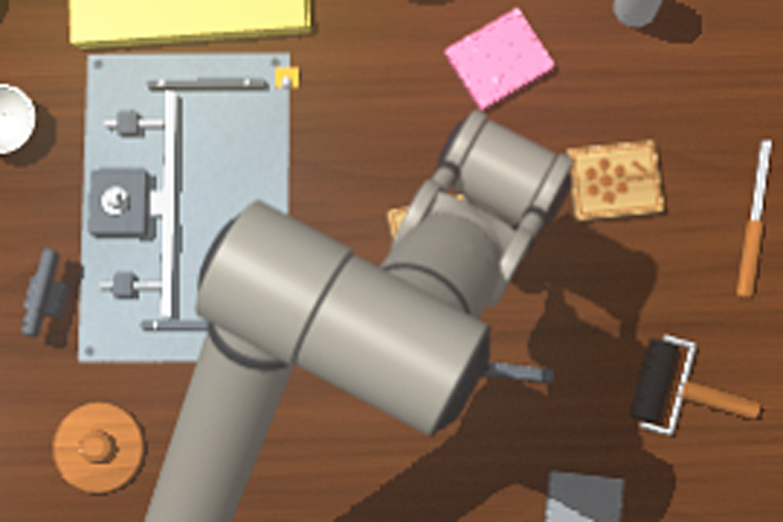

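>>> jog_arm(
  rows=[
    [[0, 0, -0.5, 0, 0.4], [0, 0, -0.5, 0, 0.4], [0, 0, -0.5, 0, 0.4], [0, 0, -0.5, 0, 0.4], [0, 0, -0.5, 0.3, 0.4], [0, 0, -0.5, 0.3, 0.4], [0, 0, -0.5, 0.3, 0.4], [0, 0, -0.5, 0.3, 0.4]],
  ],
)

```text
time_s: 7.75
ee_pos: [0.516, -0.1176, 0.0806]
tool_rot: [1.148, 1.248, -1.148]
force: [0.2, -1.5, 1.2]
grip_width: 0.599
```

>>> jog_arm(
  rows=[
    [[0, 0, -0.5, 0.3, 0.4], [0, 0, -0.5, 0.3, 0.4], [0, 0, -0.5, 0.3, 0.4], [0, 0, -0.5, 0.3, 0.4], [0, 0, -0.5, 0, 0.4], [0, 0, 0, 0, 0.4]],
  ],
)

```text
time_s: 8.35
ee_pos: [0.5139, -0.0544, 0.0805]
tool_rot: [1.223, 1.202, -1.224]
force: [-0.1, -0.3, -0.8]
grip_width: 0.6
```

```bash
python3 look.py t4; python3 -c "
from h import *
to(.5190,.0534,.079,-1.46)
s=env.snapshot('side');save(s,'s4')
i=cv2.imread('pics/s4.png')[130:290,210:400]; cv2.imwrite('pics/s4c.png',cv2.resize(i,None,fx=4,fy=3.5,interpolation=cv2.INTER_CUBIC))"
```

```text
rect [ 587.  -380.6] [ 93.6 113.5] 4.29 bed [  29.7 -553.7]
block1_c 0.86 [ 0.152  -0.3198] bed [-406.8 -504. ]
block1_c 0.61 [ 0.7582 -0.2543] bed [ 197.6 -423.1]
block1_c 0.57 [0.5099 0.004 ] bed [ -57.2 -171.2]
block3_c 0.98 [ 0.5945 -0.3742] bed [  37.  -547.1]
pos [ 0.5144 -0.0562  0.0805] yaw -1.17 tilt -1.0 w 0.599 F [-0.1 -0.2 -0.5] t 8.5
units tool xyz [0.06 1.44 9.34] turn 0.06
pos [ 0.5144 -0.0562  0.0805] yaw -1.17 tilt -1.0 w 0.599 F [-0.1 -0.2 -0.5] t 8.5
units tool xyz [ 0.06  0.09 -4.39] turn 0.06
```

View pics/s4c.png

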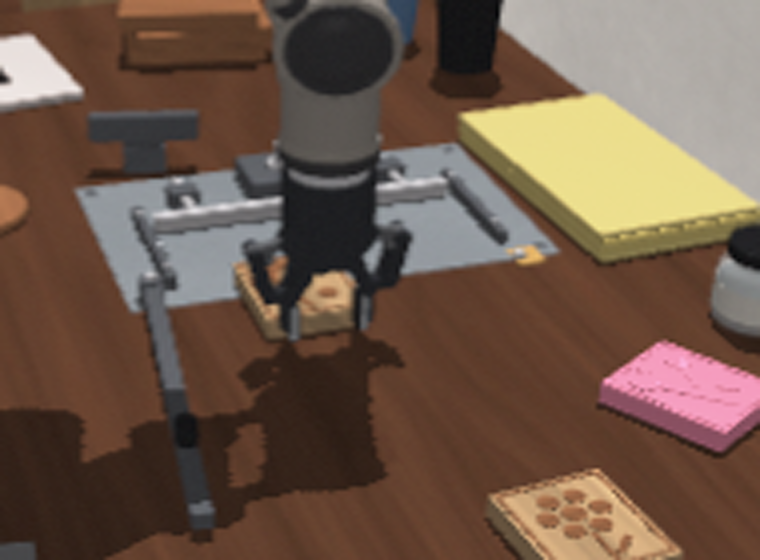

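View pics/t4c.png

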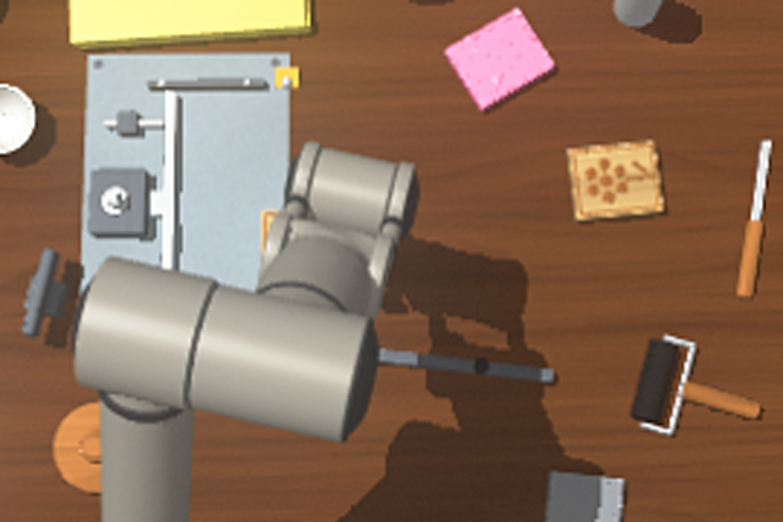

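>>> jog_arm(
  rows=[
    [[0, 0.1, -0.5, 0.05, 0.4], [0, 0, -0.5, 0, 0.4], [0, 0, -0.5, 0, 0.4], [0, 0, -0.5, 0, 0.4], [0, 0, -0.5, 0, 0.4], [0, 0, -0.5, 0, 0.4], [0, 0, -0.5, 0, 0.4], [0, 0, -0.4, 0, 0.4]],
  ],
)

```text
time_s: 9.35
ee_pos: [0.5194, 0.0423, 0.0806]
tool_rot: [1.227, 1.197, -1.228]
force: [-0.4, -2.1, -0.9]
grip_width: 0.599
```

>>> jog_arm(
  rows=[
    [[0, 0, -0.15, 0, 0.4], [0, 0, -0.15, 0, 0.4], [0, 0, -0.1, 0, 0.4]],
  ],
)

```text
time_s: 9.65
ee_pos: [0.5197, 0.0511, 0.0806]
tool_rot: [1.228, 1.197, -1.228]
force: [-0.5, -1.1, -0.1]
grip_width: 0.6
```

Advancing gently until it meets the jaw.

>>> jog_arm(
  rows=[
    [[0, 0, -0.1, 0, 0.4], [0, 0, -0.1, 0, 0.4], [0, 0, 0, 0, 0.4]],
  ],
)

```text
time_s: 9.95
ee_pos: [0.5199, 0.0562, 0.0806]
tool_rot: [1.228, 1.197, -1.228]
force: [0.2, -0.7, -0.8]
grip_width: 0.597
```

```bash
python3 look.py t5; python3 -c "
from h import *
s=env.snapshot('side');save(s,'s5')
i=cv2.imread('pics/s5.png')[130:290,210:400]; cv2.imwrite('pics/s5c.png',cv2.resize(i,None,fx=4,fy=3.5,interpolation=cv2.INTER_CUBIC))"
```

```text
rect [ 587.  -380.6] [ 93.6 113.7] 4.29 bed [  29.7 -553.8]
block1_c 0.85 [ 0.7596 -0.2462] bed [ 198.8 -414.9]
block1_c 0.69 [ 0.1515 -0.3148] bed [-407.4 -499. ]
block1_c 0.59 [0.4664 0.3346] bed [-109.2  158.1]
block3_c 0.68 [ 0.5816 -0.3776] bed [  24.2 -550.8]
pos [0.5199 0.056  0.0806] yaw -1.48 tilt -1.0 w 0.598 F [ 0.5 -0.1  0.3] t 10.1
units tool xyz [ 0.06  1.39 13.83] turn -0.0
```

View pics/s5c.png

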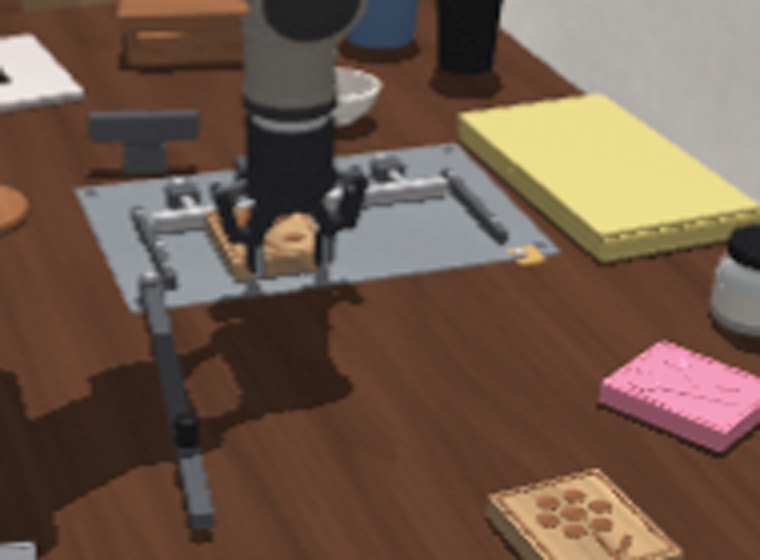

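>>> jog_arm(
  rows=[
    [[0, 0, -0.1, 0, 0.4], [0, 0, -0.1, 0, 0.4]],
  ],
)

```text
time_s: 10.35
ee_pos: [0.5199, 0.0591, 0.0806]
tool_rot: [1.224, 1.195, -1.229]
force: [-2.8, -26.3, 1.9]
grip_width: 0.597
```

>>> jog_arm(
  rows=[
    [[0, 0, -0.1, 0, 0.4], [0, 0, -0.1, 0, 0.4]],
  ],
)

```text
time_s: 10.55
ee_pos: [0.5201, 0.06, 0.0807]
tool_rot: [1.218, 1.192, -1.232]
force: [-3.3, -51.9, 3.8]
grip_width: 0.601
```

>>> jog_arm(
  rows=[
    [[0, 0, 0.6, 0, 0.4], [0, 0, 0.6, 0, 0.4], [-1, 0, 0.2, 0, 0.4], [-1, 0, 0.5, 0, 0.4], [-1, 0, 1, 0, 0.4], [-1, 0, 1, 0, 0.4], [-0.5, 0, 1, 0, 0.4], [0, 0, 1, 0, 0.4]],
  ],
)

```text
time_s: 11.35
ee_pos: [0.5172, -0.0825, 0.1954]
tool_rot: [1.229, 1.193, -1.225]
force: [-0.7, -0.6, -0.7]
grip_width: 0.599
```

>>> jog_arm(
  rows=[
    [[0, 0.3, 1, -0.1, 0.4], [0, 0.3, 1, -0.1, 0.4], [0, 0.3, 1, -0.1, 0.4], [0, 0.3, 1, -0.1, 0.4], [0, 0.3, 1, -0.1, 0.4], [0, 0.3, 1, -0.1, 0.4], [0, 0.3, 1, -0.1, 0.4], [0, 0.3, 1, -0.1, 0.4]],
  ],
)

```text
time_s: 12.15
ee_pos: [0.5775, -0.282, 0.193]
tool_rot: [1.177, 1.23, -1.176]
force: [1.1, -0.8, -0.4]
grip_width: 0.601
```

```bash
python3 look.py t6; python3 -c "
from h import *
s=env.snapshot('side');save(s,'s6')
i=cv2.imread('pics/s6.png')[130:290,210:400]; cv2.imwrite('pics/s6c.png',cv2.resize(i,None,fx=4,fy=3.5,interpolation=cv2.INTER_CUBIC))"
```

```text
rect [ 602.3 -402.9] [66.1 66.3] 3.7 bed [  45.5 -575.6]
rect [518.3 123.2] [ 88.6 108.1] -1.75 bed [-51.9 -51.8]
block1_c 0.96 [ 0.1575 -0.3143] bed [-401.4 -498.4]
block1_c 0.92 [0.5105 0.1239] bed [-59.7 -51.4]
block1_c 0.91 [ 0.7603 -0.2484] bed [ 199.5 -417.2]
block3_c 0.58 [ 0.585 -0.377] bed [  27.6 -550.2]
pos [ 0.5772 -0.2823  0.1926] yaw 2.43 tilt -1.0 w 0.6 F [-0.1  0.2 -0.6] t 12.3
units tool xyz [ 4.54 -1.28  0.28] turn 0.78
```

View pics/t6c.png

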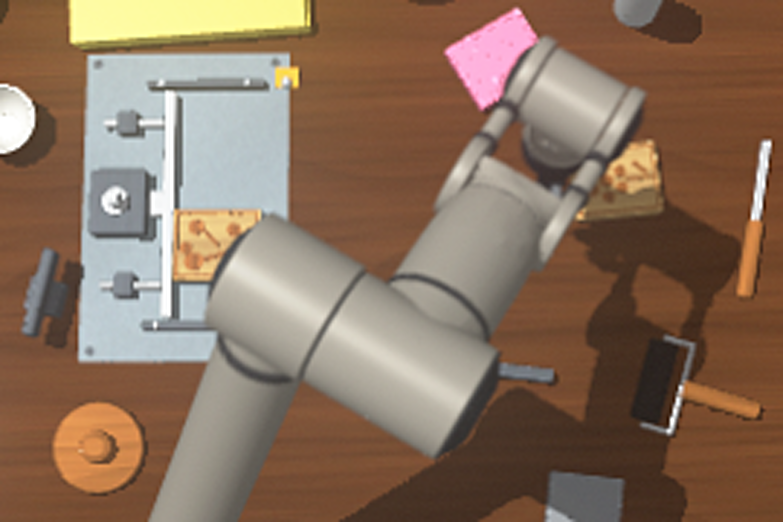

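View pics/s6c.png

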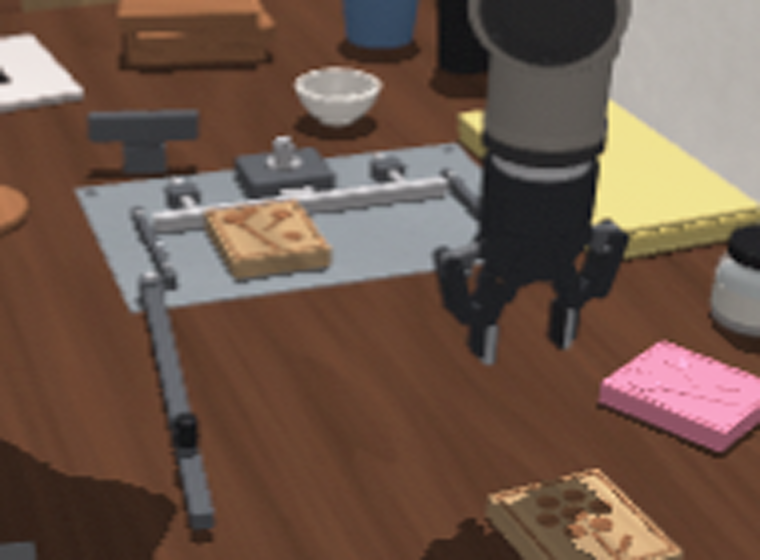

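```bash
python3 -c "
from h import *
to(.5934,-.468,.079,4.3)"
```

```text
pos [ 0.577  -0.2811  0.1926] yaw 2.48 tilt -1.0 w 0.598 F [ 0.1 -0.6 -0.5] t 12.3
units tool xyz [4.54 0.33 7.5 ] turn -0.36
```

>>> jog_arm(
  rows=[
    [[0, 0.05, 1, 0, 0.4], [0, 0.05, 1, 0, 0.4], [0, 0.05, 1, 0, 0.4], [0, 0.05, 1, 0, 0.4], [0, 0.05, 1, 0, 0.4], [0, 0.05, 1, 0, 0.4], [0, 0.03, 1, 0, 0.4], [0, 0, 0.5, -0.36, 0.4]],
  ],
)

```text
time_s: 13.15
ee_pos: [0.5937, -0.4686, 0.1928]
tool_rot: [1.153, 1.245, -1.153]
force: [-0.3, 0.6, 0.1]
grip_width: 0.596
```

```bash
python3 look.py t7;python3 -c "
from h import *
to(.5934,-.468,.079,4.3)"
```

```text
rect [518.3 122.7] [ 88.6 109.3] -1.67 bed [-51.8 -52.4]
block1_c 0.96 [ 0.7635 -0.2471] bed [ 202.6 -415.7]
block1_c 0.9 [0.5179 0.122 ] bed [-52.3 -53.1]
block1_c 0.82 [ 0.1536 -0.3142] bed [-405.3 -498.4]
block3_c 0.68 [0.4686 0.3346] bed [-107.   158.2]
block3_c 0.52 [0.5701 0.1126] bed [  0.2 -61.1]
pos [ 0.5938 -0.4673  0.1927] yaw 4.3 tilt -1.0 w 0.598 F [ 0.3 -0.4 -0.8] t 13.3
units tool xyz [ 4.56 -1.39 -7.19] turn 1.15
pos [ 0.5938 -0.4673  0.1927] yaw 4.3 tilt -1.0 w 0.598 F [ 0.3 -0.4 -0.8] t 13.3
units tool xyz [ 4.55 -0.02  0.03] turn -0.0
```

>>> jog_arm(
  rows=[
    [[1, 0, 0, 0, 0.4], [1, 0, 0, 0, 0.4], [1, 0, 0, 0, 0.4], [1, 0, 0, 0, 0.4], [0.5, 0, 0, 0, 0.4], [0, 0, -0.3, 0, 0.4], [0, 0, -0.3, 0, 0.4], [0, 0, -0.3, 0, 0.4]],
  ],
)

```text
time_s: 14.1
ee_pos: [0.5929, -0.445, 0.0827]
tool_rot: [1.153, 1.241, -1.152]
force: [1.2, -3.2, -0.8]
grip_width: 0.599
```

>>> jog_arm(
  rows=[
    [[0, 0, -0.5, 0, 0.4], [0, 0, -0.5, 0, 0.4], [0, 0, -0.5, 0.2, 0.4], [0, 0, -0.5, 0.2, 0.4], [0, 0, -0.5, 0.2, 0.4], [0, 0, -0.5, 0.2, 0.4], [0, 0, -0.5, 0.2, 0.4], [0, 0, -0.5, 0.2, 0.4]],
  ],
)

```text
time_s: 14.9
ee_pos: [0.5884, -0.3454, 0.0828]
tool_rot: [1.231, 1.191, -1.23]
force: [-0.3, -1.6, 0.2]
grip_width: 0.598
```

>>> jog_arm(
  rows=[
    [[0, 0, -0.5, 0.2, 0.4], [0, 0, -0.5, 0.2, 0.4], [0, 0, -0.5, 0.1, 0.4], [0, 0, -0.5, 0, 0.4], [0, 0, -0.5, 0, 0.4], [0, 0, -0.5, 0, 0.4], [0, 0, -0.5, 0, 0.4], [0, 0, -0.5, 0, 0.4]],
  ],
)

```text
time_s: 15.7
ee_pos: [0.5942, -0.2449, 0.0806]
tool_rot: [1.262, 1.174, -1.263]
force: [-0.3, -2.2, 1.5]
grip_width: 0.594
```

```bash
python3 look.py t8;python3 -c "
from h import *
w=bw(.05,-.116);to(w[0],w[1],.079,-1.46)
s=env.snapshot('side');save(s,'s8')
i=cv2.imread('pics/s8.png')[130:290,210:400]; cv2.imwrite('pics/s8c.png',cv2.resize(i,None,fx=4,fy=3.5,interpolation=cv2.INTER_CUBIC))"
```

```text
rect [518.8 139.8] [73.3 90.4] 86.82 bed [-51.8 -35.2]
block1_c 0.86 [ 0.7572 -0.2364] bed [ 196.1 -405.2]
block1_c 0.81 [ 0.1487 -0.3147] bed [-410.3 -499. ]
block1_c 0.55 [0.5156 0.1212] bed [-54.5 -53.9]
block3_c 0.65 [ 0.594  -0.1798] bed [  31.5 -352.8]
pos [ 0.5941 -0.2446  0.0803] yaw -4.09 tilt -1.0 w 0.598 F [ 0.4 -0.4  0.2] t 15.8
units tool xyz [ 0.05 -1.8   1.97] turn -0.53
pos [ 0.5941 -0.2446  0.0803] yaw -4.09 tilt -1.0 w 0.598 F [ 0.4 -0.4  0.2] t 15.8
units tool xyz [  0.06   0.12 -12.08] turn -0.53
```

View pics/s8c.png

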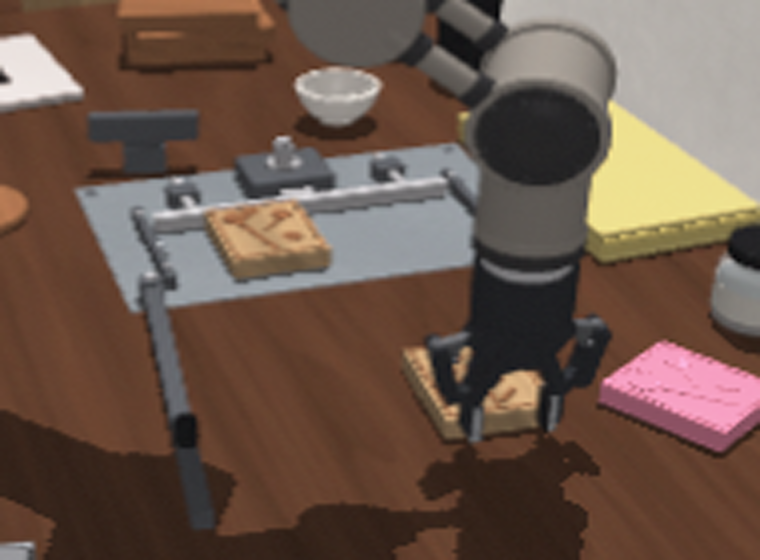

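>>> jog_arm(
  rows=[
    [[0.02, 0.05, -0.5, 0, 0.4], [0.02, 0.05, -0.5, 0, 0.4], [0.01, 0.05, -0.5, 0, 0.4], [0, 0.05, -0.5, 0, 0.4], [0, 0.05, -0.5, 0, 0.4], [0, 0.05, -0.5, 0, 0.4], [0, 0.05, -0.5, 0, 0.4], [0, 0.05, -0.5, 0, 0.4]],
  ],
)

```text
time_s: 16.7
ee_pos: [0.6116, -0.1458, 0.0794]
tool_rot: [1.262, 1.174, -1.263]
force: [-0.5, -1.0, 0.3]
grip_width: 0.601
```

>>> jog_arm(
  rows=[
    [[0, 0.05, -0.5, 0, 0.4], [0, 0.05, -0.5, 0, 0.4], [0, 0, -0.5, -0.1, 0.4], [0, 0, -0.5, -0.1, 0.4], [0, 0, -0.5, -0.1, 0.4], [0, 0, -0.5, -0.1, 0.4], [0, 0, -0.5, -0.1, 0.4], [0, 0, -0.2, 0, 0.4]],
  ],
)

```text
time_s: 17.5
ee_pos: [0.6193, -0.0532, 0.0794]
tool_rot: [1.23, 1.196, -1.23]
force: [0.9, -1.0, 0.2]
grip_width: 0.599
```

```bash
python3 look.py t9;python3 -c "
from h import *
w=bw(.05,-.116);to(w[0],w[1],.079,-1.46)
s=env.snapshot('side');save(s,'s9')
i=cv2.imread('pics/s9.png')[130:290,210:400]; cv2.imwrite('pics/s9c.png',cv2.resize(i,None,fx=4,fy=3.5,interpolation=cv2.INTER_CUBIC))"
```

```text
block1_c 0.9 [ 0.1618 -0.312 ] bed [-397.2 -496. ]
block1_c 0.77 [0.5072 0.1235] bed [-63.  -51.8]
block1_c 0.63 [ 0.7579 -0.2513] bed [ 197.2 -420.1]
block3_c 0.49 [0.6272 0.0105] bed [  59.8 -161.7]
pos [ 0.6193 -0.0543  0.0793] yaw -1.64 tilt -1.0 w 0.598 F [ 0.1 -0.7  0.4] t 17.6
units tool xyz [ 0.01 -2.68  9.53] turn -0.04
pos [ 0.6193 -0.0543  0.0793] yaw -1.64 tilt -1.0 w 0.598 F [ 0.1 -0.7  0.4] t 17.6
units tool xyz [ 0.01 -0.16 -4.43] turn -0.04
```

View pics/s9c.png

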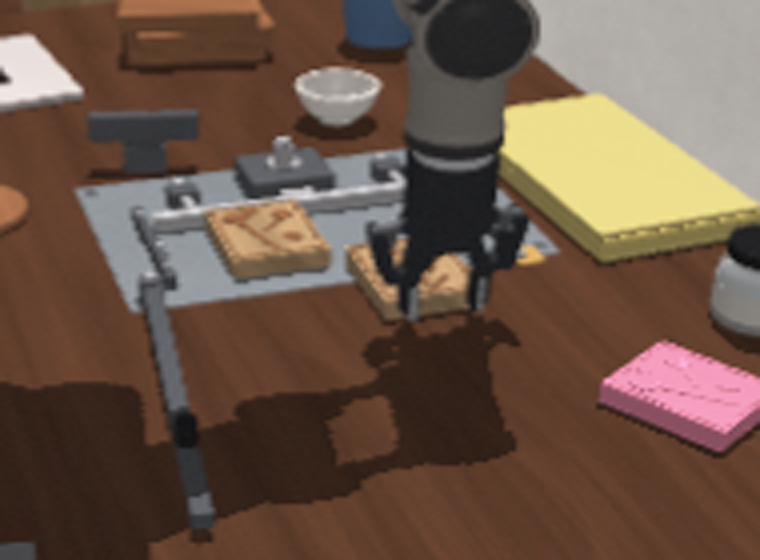

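View pics/t9c.png

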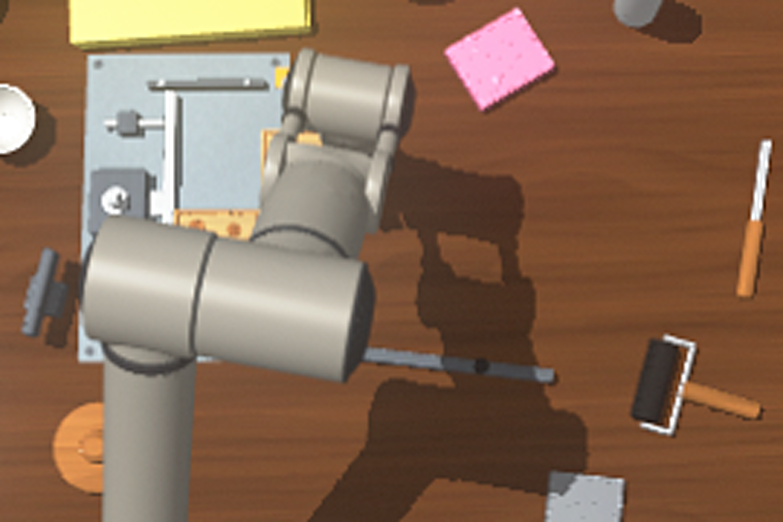

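>>> jog_arm(
  rows=[
    [[0, 0, -0.5, -0.03, 0.4], [0, 0, -0.5, 0, 0.4], [0, 0, -0.5, 0, 0.4], [0, 0, -0.5, 0, 0.4], [0, 0, -0.5, 0, 0.4], [0, 0, -0.5, 0, 0.4], [0, 0, -0.5, 0, 0.4], [0, 0, -0.4, 0, 0.4]],
  ],
)

```text
time_s: 18.5
ee_pos: [0.6219, 0.044, 0.0794]
tool_rot: [1.228, 1.197, -1.228]
force: [0.0, -0.9, -0.6]
grip_width: 0.596
```

>>> jog_arm(
  rows=[
    [[0, 0, -0.15, 0, 0.4], [0, 0, -0.15, 0, 0.4], [0, 0, -0.1, 0, 0.4], [0, 0, 0, 0, 0.4]],
  ],
)

```text
time_s: 18.9
ee_pos: [0.6222, 0.0528, 0.0794]
tool_rot: [1.229, 1.197, -1.229]
force: [1.5, -0.2, 0.6]
grip_width: 0.6
```

>>> jog_arm(
  rows=[
    [[0, 0, -0.1, 0, 0.4], [0, 0, 0, 0, 0.4]],
  ],
)

```text
time_s: 19.1
ee_pos: [0.6223, 0.0551, 0.0794]
tool_rot: [1.229, 1.196, -1.229]
force: [0.1, 0.2, -0.3]
grip_width: 0.601
```

>>> jog_arm(
  rows=[
    [[0, 0, -0.1, 0, 0.4], [0, 0, 0, 0, 0.4]],
  ],
)

```text
time_s: 19.3
ee_pos: [0.6223, 0.0561, 0.0794]
tool_rot: [1.227, 1.195, -1.23]
force: [-0.6, -7.2, 0.6]
grip_width: 0.603
```

>>> jog_arm(
  rows=[
    [[0, 0, -0.07, 0, 0.4], [0, 0, 0, 0, 0.4]],
  ],
)

```text
time_s: 19.5
ee_pos: [0.6224, 0.0563, 0.0794]
tool_rot: [1.225, 1.194, -1.231]
force: [-1.1, -13.3, 1.0]
grip_width: 0.6
```

>>> jog_arm(
  rows=[
    [[0, 0, 0.6, 0, 0.4], [0, 0, 0.6, 0, 0.4], [-1, 0, 0.2, 0, 0.4], [-1, 0, 0.5, 0, 0.4], [-1, -1, 1, 0, 0.4], [-1, -1, 1, 0, 0.4], [0, -1, 1, 0, 0.6], [0, -1, 1, 0, 0.6]],
  ],
)

```text
time_s: 20.3
ee_pos: [0.5177, -0.0868, 0.1805]
tool_rot: [1.23, 1.194, -1.227]
force: [-0.5, -1.4, 0.7]
grip_width: 0.405
```

>>> jog_arm(
  rows=[
    [[0, -1, 1, 0, 0.6], [0, -1, 1, 0, 0.6], [0, -1, 1, 0, 0.6], [0, -1, 0, 0, 0.6], [0, -1, 0, 0, 0.6], [0, -1, 0, 0, 0.6]],
  ],
)

```text
time_s: 20.9
ee_pos: [0.3653, -0.1569, 0.1795]
tool_rot: [1.23, 1.196, -1.229]
force: [-0.5, -0.6, 0.4]
grip_width: 0.398
```

```bash
python3 look.py t10;python3 -c "
from h import *
s=env.snapshot('side');save(s,'s10')
i=cv2.imread('pics/s10.png')[130:290,210:400]; cv2.imwrite('pics/s10c.png',cv2.resize(i,None,fx=4,fy=3.5,interpolation=cv2.INTER_CUBIC))
for d in env.mark_of(s,'keeper_knob')[:3]: print('knob side',d['conf'],d['point'],at(s,d['point'],.0365))
to(.361,-.204,.15)"
```

```text
rect [570.9 121.4] [109.2 194. ] 88.46 bed [  0.7 -52.3]
block1_c 0.86 [0.5252 0.1329] bed [-45.2 -42. ]
block1_c 0.73 [ 0.756 -0.252] bed [ 195.3 -420.8]
block1_c 0.62 [ 0.1493 -0.3172] bed [-409.6 -501.5]
block3_c 0.84 [0.6194 0.1242] bed [ 49.1 -48.2]
pos [ 0.3657 -0.1567  0.1797] yaw -1.63 tilt -1.0 w 0.397 F [ 0.3 -0.2  0.2] t 21.1
units tool xyz [4.03 7.34 5.15] turn -0.03
knob side 0.9 [250.4, 256.2] [ 0.36164463 -0.18624959]
knob side 0.23 [165.9, 242.0] [0.45618453 0.37385532]
pos [ 0.3673 -0.157   0.1798] yaw -1.56 tilt -1.0 w 0.404 F [ 0.6  0.1 -0. ] t 21.1
units tool xyz [ 1.19 -0.2   1.88] turn None
```

View pics/t10c.png

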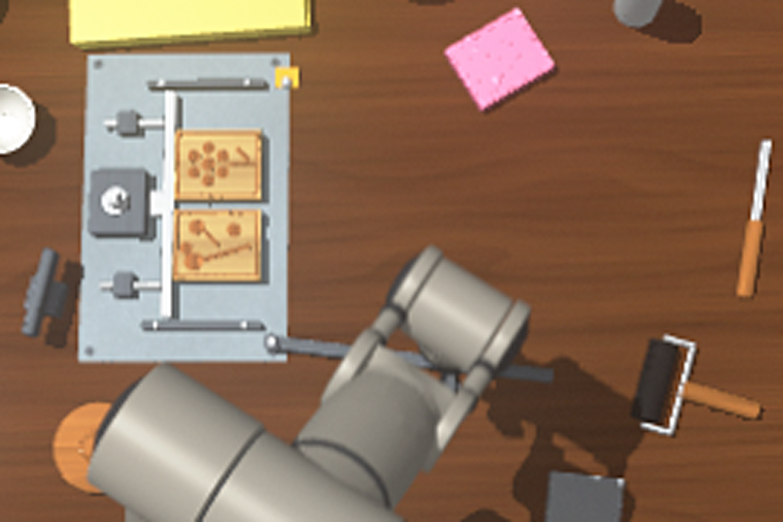

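View pics/s10c.png

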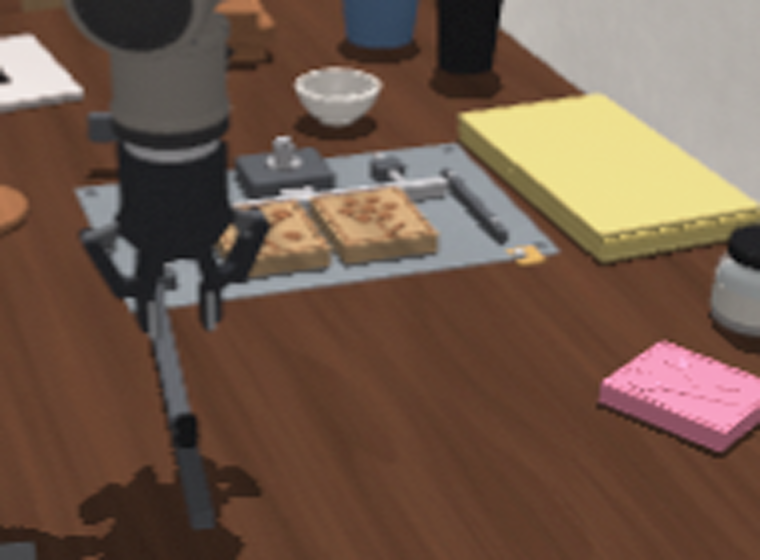

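Both blocks lie side by side against the jaw, centred on the bed to within about 1 mm, and the keeper's path is clear. Now the keeper knob.

>>> jog_arm(
  rows=[
    [[0.5, -0.1, 0.9, 0.5, 0.2], [0.5, -0.1, 0.9, 0.5, 0.2], [0, 0, 0, 0, 0.2], [0, 0, 0, 0, 0.2]],
  ],
)

```text
time_s: 21.55
ee_pos: [0.3599, -0.2012, 0.1542]
tool_rot: [1.293, 1.154, -1.293]
force: [-0.6, -0.2, 0.4]
grip_width: 0.798
```

```bash
python3 -c "
from h import *
s=env.snapshot('side');save(s,'s11')
i=cv2.imread('pics/s11.png')[190:310,200:340]; cv2.imwrite('pics/s11c.png',cv2.resize(i,None,fx=5,fy=5,interpolation=cv2.INTER_CUBIC))
for n in('side','top'):
  s=env.snapshot(n)
  for d in env.mark_of(s,'keeper_knob')[:2]: print(n,d['conf'],d['point'],at(s,d['point'],.0365))
to(.361,-.205,.1,-6.5)"
```

```text
side 0.87 [252.7, 253.4] [ 0.35094606 -0.19431964]
pos [ 0.3598 -0.2006  0.1548] yaw -6.45 tilt -1.0 w 0.796 F [-0.2 -0.1  0.2] t 21.8
units tool xyz [2.19 0.07 0.17] turn 0.01
```

View pics/s11c.png

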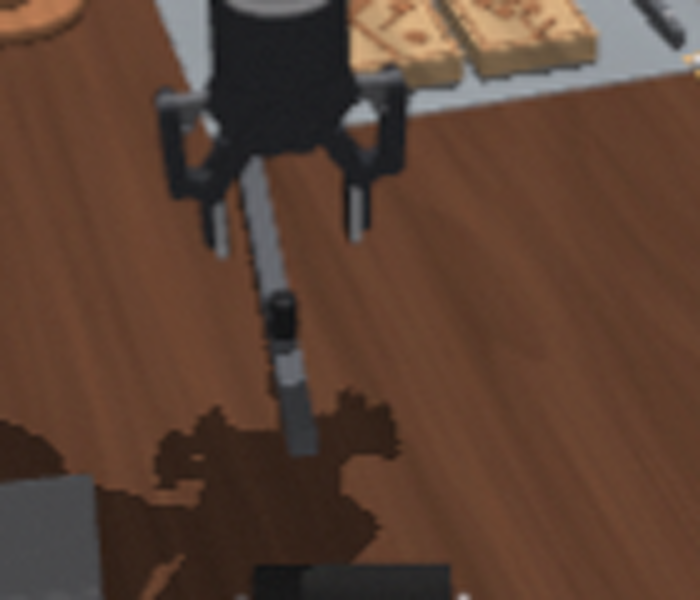

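>>> jog_arm(
  rows=[
    [[0.8, 0.05, 0.05, 0, 0.2], [0.8, 0, 0, 0, 0.2], [0.5, 0, 0, 0, 0.4], [0, 0, 0, 0, 0.6], [0, 0, 0, 0, 0.8], [0, 0, 0, 0, 0.9], [0, 0, 0, 0, 0.9], [0, 0, 0, 0, 0.9]],
  ],
  force=20,
)

```text
time_s: 22.6
ee_pos: [0.3608, -0.2025, 0.1025]
tool_rot: [1.293, 1.152, -1.292]
force: [0.3, 2.2, 4.3]
grip_width: 0.196
```

```bash
python3 -c "
from h import *
s=env.snapshot('side');save(s,'s12')
i=cv2.imread('pics/s12.png')[190:310,200:340]; cv2.imwrite('pics/s12c.png',cv2.resize(i,None,fx=5,fy=5,interpolation=cv2.INTER_CUBIC))
to(.361,-.205,.1,-6.5)"
```

```text
pos [ 0.3608 -0.2025  0.1025] yaw -6.52 tilt -1.0 w 0.199 F [1.1 2.1 5.8] t 22.6
units tool xyz [0.1  0.02 0.1 ] turn -0.0
```

View pics/s12c.png

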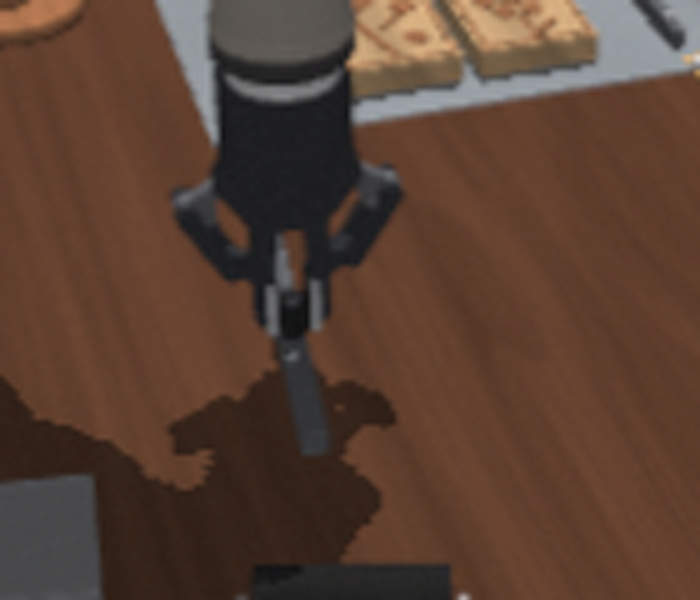

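>>> jog_arm(
  rows=[
    [[0, 0.45, -0.01, -0.5, 0.9], [0, 0.45, -0.01, -0.5, 0.9], [0, 0.45, -0.01, -0.5, 0.9], [0, 0.45, -0.01, -0.5, 0.9], [0, 0.45, -0.01, -0.5, 0.9], [0, 0.45, -0.01, -0.5, 0.9], [0, 0.45, -0.01, -0.5, 0.9], [0, 0.45, -0.01, -0.5, 0.9]],
  ],
)

```text
time_s: 23.45
ee_pos: [0.4517, -0.1981, 0.1026]
tool_rot: [1.031, 1.308, -1.031]
force: [1.5, -7.5, 3.9]
grip_width: 0.201
```

```bash
cat > kp.py <<'E'
from h import *
p,M,yw,s=tool(); P=np.array([.3903,.0522]); v=p[:2]-P
r=np.hypot(*v); a=np.degrees(np.arctan2(v[1],v[0])); print('r',round(r,4),'bar ang',round(a,2),'joint',round(np.radians(-1.46-a),3),'yaw-bar',round(yw-a,2),'z',round(p[2],4),'F',np.round(s['force'],1),s['grip_width'])
E
python3 kp.py
```

```text
r 0.2578 bar ang -76.22 joint 1.305 yaw-bar 89.89 z 0.1026 F [ 1.5 -7.5  3.9] 0.20068908290855056
```

Tracking well; continue.

>>> jog_arm(
  rows=[
    [[0, 0.45, -0.01, -0.5, 0.9], [0, 0.45, -0.01, -0.5, 0.9], [0, 0.45, -0.01, -0.5, 0.9], [0, 0.45, -0.01, -0.5, 0.9], [0, 0.45, -0.01, -0.5, 0.9], [0, 0.45, -0.01, -0.5, 0.9], [0, 0.45, -0.01, -0.5, 0.9], [0, 0.45, -0.01, -0.5, 0.9]],
  ],
)

```text
time_s: 24.25
ee_pos: [0.535, -0.1632, 0.1026]
tool_rot: [0.765, 1.423, -0.767]
force: [5.4, -9.7, -0.6]
grip_width: 0.2
```

>>> jog_arm(
  rows=[
    [[0, 0.45, -0.01, -0.5, 0.9], [0, 0.45, -0.01, -0.5, 0.9], [0, 0.45, -0.01, -0.5, 0.9], [0, 0.45, -0.01, -0.5, 0.9], [0, 0.45, -0.01, -0.5, 0.9], [0, 0.45, -0.01, -0.5, 0.9], [0, 0.45, -0.01, -0.5, 0.9], [0, 0.45, -0.01, -0.5, 0.9]],
  ],
)

```text
time_s: 25.05
ee_pos: [0.6015, -0.1019, 0.1027]
tool_rot: [0.495, 1.501, -0.497]
force: [15.0, -11.3, -5.8]
grip_width: 0.199
```

```bash
python3 kp.py
```

```text
r 0.2615 bar ang -36.11 joint 0.605 yaw-bar 89.74 z 0.1027 F [ 15.  -11.3  -5.8] 0.19904351404149412
```

>>> jog_arm(
  rows=[
    [[0, 0.4, 0.06, -0.5, 0.9], [0, 0.45, 0.0, -0.5, 0.9], [0, 0.45, 0.0, -0.5, 0.9], [0, 0.45, 0.0, -0.5, 0.9], [0, 0.45, 0.0, -0.5, 0.9], [0, 0.45, 0.0, -0.5, 0.9]],
  ],
)

```text
time_s: 25.65
ee_pos: [0.6353, -0.0442, 0.1027]
tool_rot: [0.292, 1.541, -0.293]
force: [12.5, -5.5, -3.1]
grip_width: 0.195
```

```bash
python3 kp.py; python3 look.py t13; python3 -c "
from h import *
s=env.snapshot('side');save(s,'s13')
i=cv2.imread('pics/s13.png')[130:290,210:400]; cv2.imwrite('pics/s13c.png',cv2.resize(i,None,fx=4,fy=3.5,interpolation=cv2.INTER_CUBIC))"
```

```text
r 0.2633 bar ang -21.47 joint 0.349 yaw-bar 90.1 z 0.1027 F [12.5 -5.5 -3.1] 0.1948074250682379
rect [592.5 125. ] [106.7 147. ] 85.98 bed [ 22.3 -48.2]
block1_c 0.79 [0.5129 0.1173] bed [-57.1 -57.9]
block1_c 0.76 [ 0.7613 -0.2406] bed [ 200.3 -409.4]
block1_c 0.76 [ 0.157  -0.3186] bed [-401.8 -502.7]
block3_c 0.64 [0.6252 0.1175] bed [ 55.1 -54.8]
pos [ 0.6355 -0.0436  0.1027] yaw 68.6 tilt -0.9999 w 0.2 F [13.7 -5.5 -2. ] t 25.8
units tool xyz [  0.93 -10.51   0.24] turn 14.01
```

View pics/s13c.png

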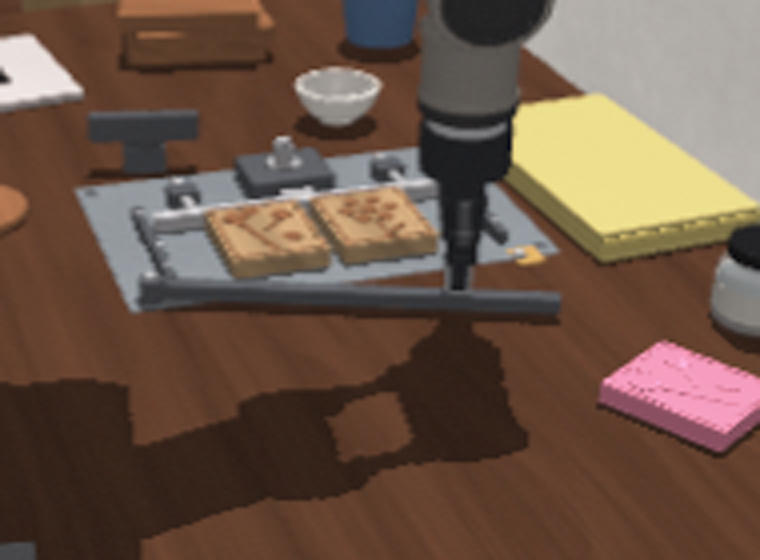

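>>> jog_arm(
  rows=[
    [[0, 0.42, 0.05, -0.5, 0.9], [0, 0.45, 0.0, -0.5, 0.9], [0, 0.45, 0.0, -0.5, 0.9], [0, 0.45, 0.0, -0.5, 0.9], [0, 0.45, 0.0, -0.5, 0.9], [0, 0.45, 0.0, -0.5, 0.9]],
  ],
)

```text
time_s: 26.45
ee_pos: [0.6533, 0.0207, 0.1027]
tool_rot: [0.087, 1.561, -0.087]
force: [11.1, -1.3, -1.1]
grip_width: 0.201
```

```bash
python3 kp.py
```

```text
r 0.2649 bar ang -6.83 joint 0.094 yaw-bar 90.45 z 0.1027 F [11.1 -1.3 -1.1] 0.2006858061634963
```

>>> jog_arm(
  rows=[
    [[0, 0.25, 0.03, -0.3, 0.9], [0, 0.25, 0, -0.3, 0.9], [0, 0.25, 0, -0.3, 0.9], [0, 0.2, 0, -0.2, 0.9], [0, 0, 0, 0, 0.9]],
  ],
)

```text
time_s: 26.95
ee_pos: [0.6555, 0.0449, 0.1027]
tool_rot: [0.013, 1.563, -0.012]
force: [10.1, 1.0, -0.2]
grip_width: 0.201
```

```bash
python3 kp.py
```

```text
r 0.2653 bar ang -1.57 joint 0.002 yaw-bar 90.67 z 0.1027 F [10.1  1.  -0.2] 0.20137290700285843
```

>>> jog_arm(
  rows=[
    [[0, 0.12, 0, 0, 0.9], [0, 0, 0, 0, 0.9]],
  ],
)

```text
time_s: 27.15
ee_pos: [0.6556, 0.0479, 0.1027]
tool_rot: [0.013, 1.563, -0.012]
force: [9.7, 1.9, -0.1]
grip_width: 0.198
```

>>> jog_arm(
  rows=[
    [[0, 0.12, 0, 0, 0.9], [0, 0, 0, 0, 0.9]],
  ],
)

```text
time_s: 27.35
ee_pos: [0.6555, 0.05, 0.1027]
tool_rot: [0.012, 1.563, -0.014]
force: [10.0, -1.9, -0.0]
grip_width: 0.199
```

```bash
python3 kp.py
```

```text
r 0.2652 bar ang -0.49 joint -0.017 yaw-bar 89.55 z 0.1027 F [10.  -1.9 -0. ] 0.19898180218292466
```

>>> jog_arm(
  rows=[
    [[0, 0.1, 0, 0, 0.9], [0, 0, 0, 0, 0.9]],
  ],
)

```text
time_s: 27.55
ee_pos: [0.6555, 0.0503, 0.1027]
tool_rot: [0.01, 1.564, -0.016]
force: [7.9, -10.5, 0.5]
grip_width: 0.199
```

>>> jog_arm(
  rows=[
    [[0, 0.1, 0, 0, 0.9], [0, 0, 0, 0, 0.9]],
  ],
)

```text
time_s: 27.75
ee_pos: [0.6555, 0.0507, 0.1026]
tool_rot: [0.008, 1.564, -0.019]
force: [7.5, -19.0, 1.2]
grip_width: 0.202
```

>>> jog_arm(
  rows=[
    [[0, -0.2, 0, 0, 0.9], [0, 0, 0, 0, 0.6], [0, 0, 0, 0, 0.3], [0, 0, 0, 0, 0.3], [-1, 0, 0, 0, 0.3], [-1, 0, 0, 0, 0.2], [-1, 0, 0, 0, 0.2], [-1, 0, 0, 0, 0.2]],
  ],
)

```text
time_s: 28.55
ee_pos: [0.6522, 0.0506, 0.2024]
tool_rot: [0.013, 1.572, -0.013]
force: [-0.4, -0.6, -0.2]
grip_width: 0.8
```

```bash
python3 kp.py; python3 look.py t14; python3 -c "
from h import *
s=env.snapshot('side');save(s,'s14')
i=cv2.imread('pics/s14.png')[130:290,210:400]; cv2.imwrite('pics/s14c.png',cv2.resize(i,None,fx=4,fy=3.5,interpolation=cv2.INTER_CUBIC))
for d in env.mark_of(s,'keeper_knob')[:2]: print(d['conf'],at(s,d['point'],.0365))"
```

```text
r 0.2619 bar ang -0.35 joint -0.019 yaw-bar 89.38 z 0.2024 F [-0.4 -0.6 -0.2] 0.7995467174967097
block1_c 0.65 [ 0.1596 -0.3144] bed [-399.3 -498.5]
block1_c 0.57 [ 0.7652 -0.2412] bed [ 204.2 -409.8]
pos [0.6531 0.0505 0.2034] yaw 89.03 tilt -1.0 w 0.801 F [-0.5 -0.2 -0.9] t 28.7
units tool xyz [  4.97 -13.71  -4.08] turn 18.1
0.76 [0.66449895 0.06434833]
```

View pics/s14c.png

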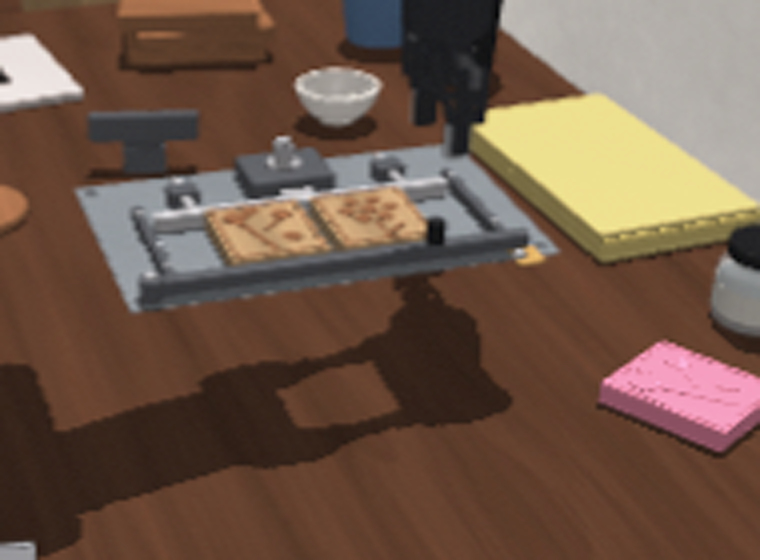

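View pics/t14c.png

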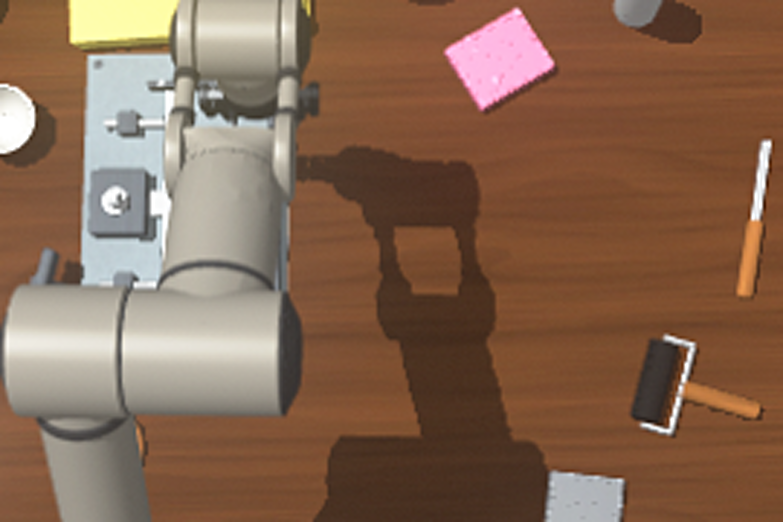

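```bash
python3 - <<'E'
import cv2,numpy as np
i=cv2.imread('pics/top1.png')[198:242,150:205]; a=cv2.resize(i,None,fx=10,fy=10,interpolation=cv2.INTER_CUBIC)
cv2.imwrite('pics/h1.png',cv2.convertScaleAbs(a,alpha=1.8))
i=cv2.imread('pics/s14.png')[145:190,225:310]; a=cv2.resize(i,None,fx=9,fy=9,interpolation=cv2.INTER_CUBIC)
cv2.imwrite('pics/h2.png',cv2.convertScaleAbs(a,alpha=1.8))
E
```

```text
(no output)
```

View pics/h1.png

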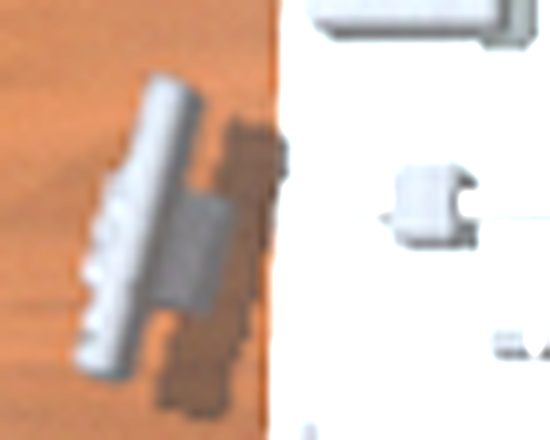

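View pics/h2.png

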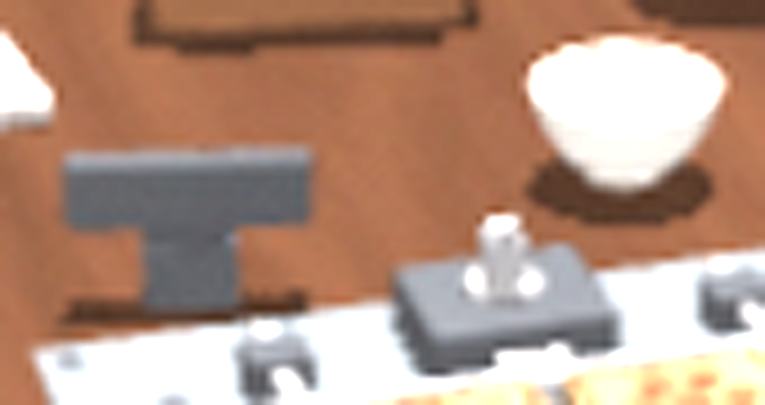

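```bash
python3 - <<'E'
from h import *
t=env.snapshot('top'); s=env.snapshot('side')
save(t,'t15')
c=at(t,(219.9,162.3),.066); print('top c',c)
a=at(t,(198+36.8-.5,150+9.1-.5),.066); b=at(t,(198+8-.5,150+16.4-.5),.066); print(a,b,np.hypot(*(b-a)),np.degrees(np.arctan2(*(b-a)[::-1])))
print('side front face c', at(s,(165.6,245.4),.049)); print('hub bottom front', at(s,(178.7,245.8),0.0))
print('side top edge mid z.066', at(s,(145+150/9-.5,225+188/9-.5),.066))
l=at(s,(145+170/9-.5,225+63/9-.5),.062);r=at(s,(145+162/9-.5,225+312/9-.5),.062); print(l,r,np.degrees(np.arctan2(*(r-l)[::-1])))
for n,ss in(('top',t),('side',s)):
  for k,z in(('handle_c',.049),('handle',0),('spindle_top',.057),('bed',0),('keeper_knob',.0365)):
    for d in env.mark_of(ss,k)[:1]: print(n,k,round(d['conf'],2),d['point'],at(ss,d['point'],z))
# spindle from side: top of spindle px
print('spindle side top', at(s,(145+217/9-.5,225+503/9-.5),.057))
E
```

```text
top c [0.45937483 0.33902769]
[0.40821387 0.35198907] [0.51093301 0.32640502] 0.10585728906012083 -13.985974811128752
side front face c [0.46424161 0.34716874]
hub bottom front [0.45905756 0.32852316]
side top edge mid z.066 [0.466202   0.35219802]
[0.41058652 0.35797142] [0.51732213 0.33116651] -14.097362099501497
top handle_c 0.52 [223.5, 169.9] [0.44821657 0.31531458]
top handle 0.52 [223.5, 169.9] [0.45551631 0.32579238]
top spindle_top 0.4 [186.9, 188.6] [0.57803535 0.24643795]
top bed 0.69 [186.5, 211.0] [0.5893355 0.173264 ]
side handle_c 0.9 [176.1, 245.2] [0.44122788 0.2589825 ]
side handle 0.9 [176.1, 245.2] [0.46230155 0.35129064]
side spindle_top 0.37 [170.2, 280.5] [0.57997748 0.249239  ]
side bed 0.94 [190.6, 291.4] [0.6009669  0.17940675]
side keeper_knob 0.89 [193.8, 319.6] [0.6678037  0.06479198]
spindle side top [0.58386878 0.26246376]
```

```bash
python3 - <<'E'
import cv2,numpy as np
for n in('top1','t15'):
    i=cv2.imread(f'pics/{n}.png')[172:208,172:222]; a=cv2.resize(i,None,fx=14,fy=14,interpolation=cv2.INTER_CUBIC)
    cv2.imwrite(f'pics/sp_{n}.png',cv2.convertScaleAbs(a,alpha=.9))
i=cv2.imread('pics/s14.png')[160:190,260:300]; cv2.imwrite('pics/sp_s.png',cv2.convertScaleAbs(cv2.resize(i,None,fx=16,fy=16,interpolation=cv2.INTER_CUBIC),alpha=.9))
E
```

```text
(no output)
```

View pics/sp_top1.png

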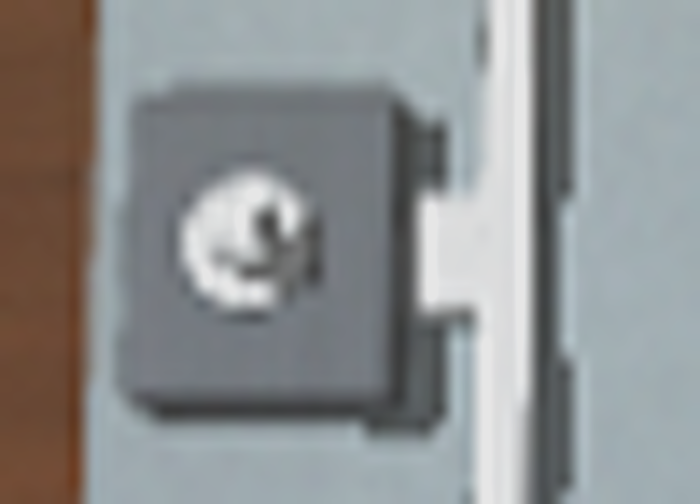

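View pics/sp_s.png

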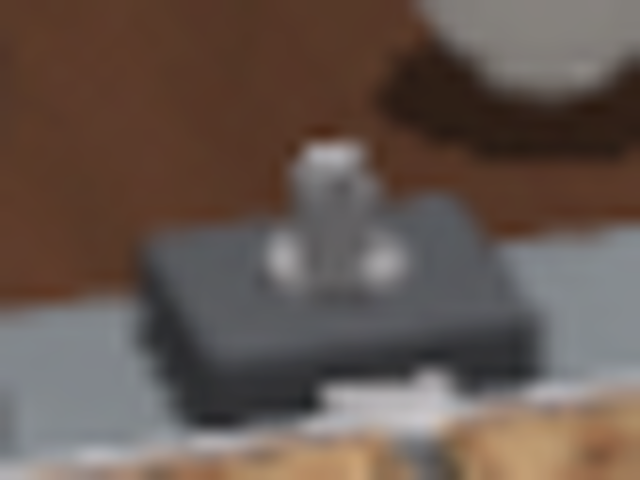

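```bash
python3 - <<'E'
from h import *
t=env.snapshot('top'); s=env.snapshot('side')
print('collar',at(t,(188.5,189.1),.03),'jaw',at(t,(189.3,209.7),.018))
print('side collar', at(s,(160+262/16-.5,260+337/16-.5),.03),'top',at(s,(160+157/16-.5,260+331/16-.5),.057))
print('bw',bw(0,.072), proj(t,[*bw(0,.072),.057]))
E
```

```text
collar [0.57789638 0.24941784] jaw [0.57510715 0.17565159]
side collar [0.58158994 0.25330515] top [0.5812178  0.25690601]
bw [0.5733358  0.24567659] [188.17333235 188.80870059]
```

```bash
python3 -c "
from h import *
to(.459,.341,.2,76)"
```

```text
pos [0.6527 0.05   0.2019] yaw 88.98 tilt -1.0 w 0.803 F [0.5 0.4 0.6] t 29.5
units tool xyz [ 0.08 11.5  -7.95] turn 2.6
```

>>> jog_arm(
  rows=[
    [[0, 0.96, -0.66, 0, 0.1], [0, 0.96, -0.66, 0, 0.1], [0, 0.96, -0.66, 0, 0.1], [0, 0.96, -0.66, 0, 0.1], [0, 0.96, -0.66, 0, 0.1], [0, 0.96, -0.66, 0, 0.1], [0, 0.96, -0.66, 0, 0.1], [0, 0.96, -0.66, 0, 0.1]],
  ],
)

```text
time_s: 30.3
ee_pos: [0.5234, 0.2453, 0.2021]
tool_rot: [0.014, 1.57, -0.014]
force: [0.6, -0.0, 0.1]
grip_width: 0.897
```

>>> jog_arm(
  rows=[
    [[0, 0.96, -0.66, 0, 0.1], [0, 0.96, -0.66, 0, 0.1], [0, 0.96, -0.66, 0, 0.1], [0, 0.9, -0.7, 0, 0.1], [0, 0, 0, 1, 0.1], [0, 0, 0, 1, 0.1], [0, 0, 0, 0.6, 0.1], [0, 0, 0, 0, 0.1]],
  ],
)

```text
time_s: 31.1
ee_pos: [0.4588, 0.3401, 0.202]
tool_rot: [0.192, 1.562, -0.192]
force: [-0.1, 0.7, 0.1]
grip_width: 0.903
```

```bash
python3 -c "
from h import *
to(.459,.341,.11,76)
for n in ('top','side'):
  s=env.snapshot(n);save(s,'h16'+n)
  i=cv2.imread('pics/h16%s.png'%n); i=i[110:250,130:330] if n=='side' else i[140:290,130:290]
  cv2.imwrite('pics/h16%sc.png'%n,cv2.resize(i,None,fx=3.9,fy=3.9,interpolation=cv2.INTER_CUBIC))"
```

```text
pos [0.4588 0.3401 0.202 ] yaw 75.97 tilt -1.0 w 0.903 F [-0.1  0.7  0.1] t 31.1
units tool xyz [ 3.68  0.04 -0.  ] turn -0.01
```

View pics/h16sidec.png

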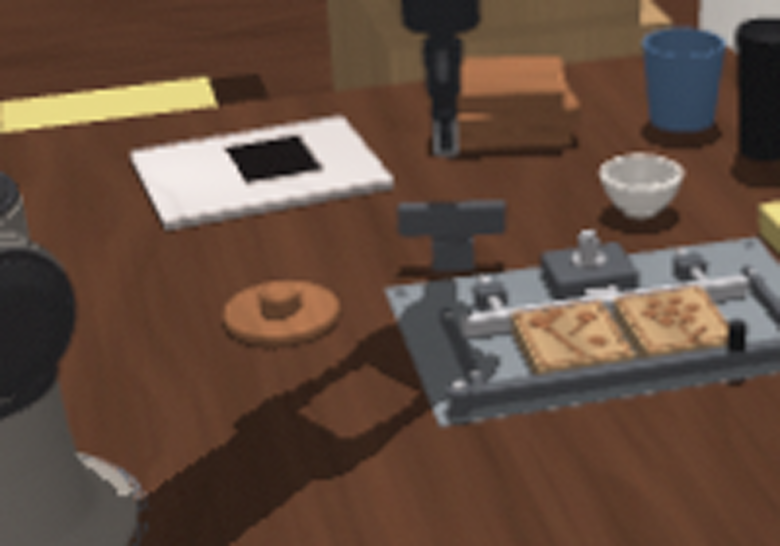

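View pics/h16topc.png

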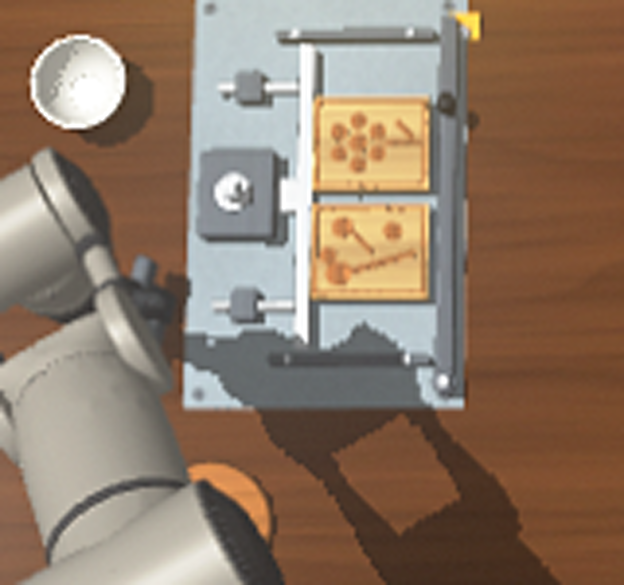

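```bash
python3 -c "
from h import *
s=env.snapshot('side')
for z in(.135,.066,.049,0): print(z,proj(s,[.4588,.3401,z]))
t=env.snapshot('top'); print(proj(t,[.4588,.3401,.066]))
print('known TCP-ish knob', proj(s,[.6545,.0507,.05]),proj(t,[.6545,.0507,.05]))
for ss in(s,t):
  print([ (round(d['conf'],2),d['point']) for d in env.mark_of(ss,'keeper_knob')[:2]])
"

```

```text
0.135 [146.58729376 243.55370969]
0.066 [162.67092287 244.3227963 ]
0.049 [166.53135893 244.50852857]
0 [177.43924241 245.03568594]
[220.06860397 162.00069889]
known TCP-ish knob [192.959853  317.8599168] [164.99998358 242.74321755]
[(0.98, [195.1, 316.8])]
[(0.77, [165.0, 242.9])]
```

>>> jog_arm(
  rows=[
    [[0.7, 0.04, 0, 0, 0.1], [0.7, 0, 0, 0, 0.1], [0.7, 0, 0, 0, 0.1], [0.7, 0, 0, 0, 0.1], [0.5, 0, 0, 0, 0.1], [0.33, 0, 0, 0, 0.1], [0, 0, 0, 0, 0.1]],
  ],
)

```text
time_s: 32.1
ee_pos: [0.4587, 0.3407, 0.1101]
tool_rot: [0.191, 1.564, -0.193]
force: [0.2, -0.3, -0.6]
grip_width: 0.902
```

```bash
python3 -c "
from h import *
to(.459,.341,.11,76)
s=env.snapshot('side');save(s,'h17')
i=cv2.imread('pics/h17.png')[120:210,190:310];cv2.imwrite('pics/h17c.png',cv2.resize(i,None,fx=6,fy=6,interpolation=cv2.INTER_CUBIC))"
```

```text
pos [0.4587 0.3407 0.1101] yaw 75.98 tilt -1.0 w 0.902 F [ 0.2 -0.3 -0.6] t 32.1
units tool xyz [0.01 0.01 0.01] turn -0.0
```

View pics/h17c.png

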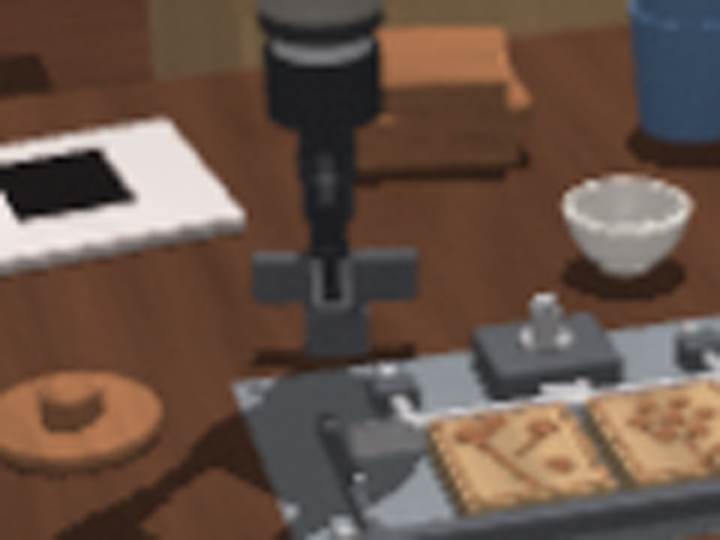

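>>> jog_arm(
  rows=[
    [[0, 0, 0, 0, 0.5], [0, 0, 0, 0, 0.7], [0, 0, 0, 0, 0.9], [0, 0, 0, 0, 0.9], [0, 0, 0, 0, 0.9], [0, 0, 0, 0, 0.9]],
  ],
  force=70,
)

```text
time_s: 32.75
ee_pos: [0.4591, 0.341, 0.1115]
tool_rot: [0.192, 1.562, -0.192]
force: [-0.7, -1.5, 3.8]
grip_width: 0.172
```

>>> jog_arm(
  rows=[
    [[-0.4, 0, 0, 0, 0.9], [-0.8, 0, 0, 0, 0.9], [-0.8, 0, 0, 0, 0.9], [-0.8, 0, 0, 0, 0.9], [0, 0, 0, 0, 0.9]],
  ],
)

```text
time_s: 33.25
ee_pos: [0.46, 0.3416, 0.1837]
tool_rot: [0.194, 1.558, -0.19]
force: [0.1, -0.5, -3.2]
grip_width: 0.171
```

```bash
python3 -c "
from h import *
to(.576,.2505,.18,76)
s=env.snapshot('side');save(s,'h18')
i=cv2.imread('pics/h18.png')[100:190,190:310];cv2.imwrite('pics/h18c.png',cv2.resize(i,None,fx=6,fy=6,interpolation=cv2.INTER_CUBIC))"
```

```text
pos [0.46   0.3416 0.1837] yaw 75.98 tilt -1.0 w 0.171 F [ 0.1 -0.5 -3.2] t 33.2
units tool xyz [ 0.16 -2.41  5.38] turn -0.0
```

View pics/h18c.png

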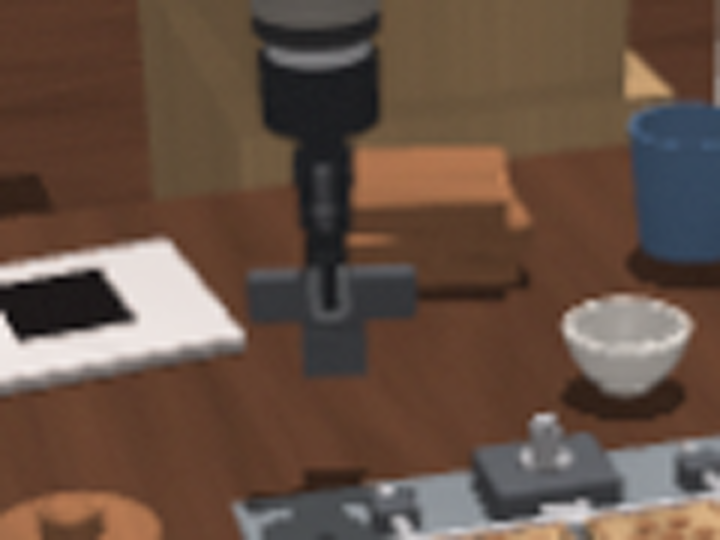

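>>> jog_arm(
  rows=[
    [[0, -0.4, 0.9, 0, 0.9], [0, -0.4, 0.9, 0, 0.9], [0, -0.4, 0.9, 0, 0.9], [0, -0.4, 0.9, 0, 0.9], [0, -0.4, 0.9, 0, 0.9], [0, -0.4, 0.88, 0, 0.9], [0, 0, 0, 0, 0.9], [0, 0, 0, 0, 0.9]],
  ],
)

```text
time_s: 34.1
ee_pos: [0.5744, 0.2496, 0.1792]
tool_rot: [0.192, 1.565, -0.194]
force: [-0.1, -0.1, -3.1]
grip_width: 0.178
```

```bash
python3 -c "
from h import *
to(.576,.2505,.17,76)
for n in ('top','side'):
  s=env.snapshot(n);save(s,'h19'+n)
  i=cv2.imread('pics/h19%s.png'%n); i=i[110:200,220:340] if n=='side' else i[160:230,150:250]
  cv2.imwrite('pics/h19%sc.png'%n,cv2.resize(i,None,fx=6.5,fy=6.5,interpolation=cv2.INTER_CUBIC))
s=env.snapshot('side')
for z in(.15,.0725,.057,.03):print(z,proj(s,[.576,.2505,z]))"
```

```text
pos [0.5744 0.2496 0.1792] yaw 75.91 tilt -1.0 w 0.178 F [-0.1 -0.1 -3.1] t 34.1
units tool xyz [0.37 0.05 0.05] turn -0.02
0.15 [148.06252744 279.40667674]
0.0725 [166.60328939 279.42097207]
0.057 [170.20467095 279.42376448]
0.03 [176.39542308 279.42857646]
```

View pics/h19sidec.png

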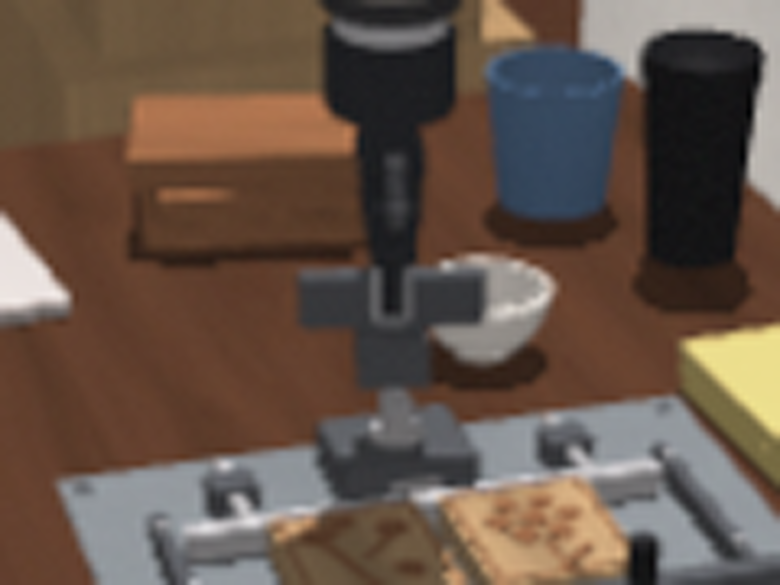

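View pics/h19topc.png

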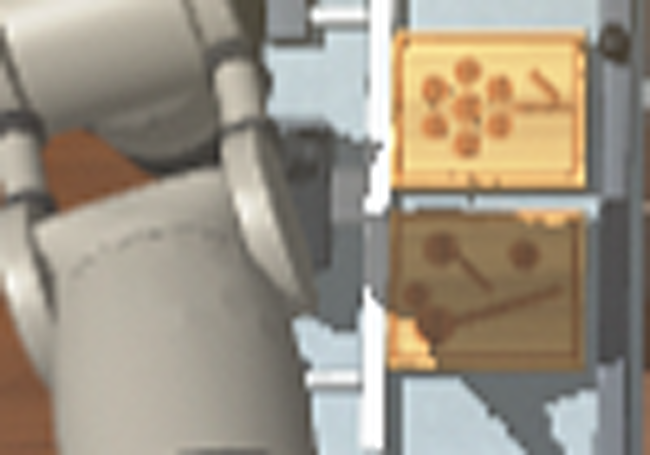

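>>> jog_arm(
  rows=[
    [[0.1, 0.05, 0.07, 0, 0.9], [0.2, 0, 0, 0, 0.9], [0.15, 0, 0, 0, 0.9], [0, 0, 0, 0, 0.9]],
  ],
)

```text
time_s: 34.65
ee_pos: [0.5765, 0.251, 0.1689]
tool_rot: [0.191, 1.564, -0.192]
force: [-0.2, -0.2, -3.5]
grip_width: 0.177
```

>>> jog_arm(
  rows=[
    [[0.15, 0, 0, 0, 0.9], [0, 0, 0, 0, 0.9]],
  ],
)

```text
time_s: 34.85
ee_pos: [0.5768, 0.2509, 0.1656]
tool_rot: [0.192, 1.563, -0.192]
force: [0.3, -0.9, -4.9]
grip_width: 0.174
```

>>> jog_arm(
  rows=[
    [[0.1, 0, 0, 0, 0.9], [0, 0, 0, 0, 0.9]],
  ],
)

```text
time_s: 35.05
ee_pos: [0.5771, 0.251, 0.1635]
tool_rot: [0.192, 1.562, -0.192]
force: [-1.1, -0.7, -4.0]
grip_width: 0.175
```

>>> jog_arm(
  rows=[
    [[0.1, 0, 0, 0, 0.9], [0, 0, 0, 0, 0.9]],
  ],
)

```text
time_s: 35.25
ee_pos: [0.5772, 0.2511, 0.1622]
tool_rot: [0.192, 1.561, -0.192]
force: [-2.1, 0.4, 2.6]
grip_width: 0.175
```

>>> jog_arm(
  rows=[
    [[0.1, 0, 0, 0, 0.9], [0, 0, 0, 0, 0.9]],
  ],
)

```text
time_s: 35.45
ee_pos: [0.577, 0.2508, 0.1589]
tool_rot: [0.192, 1.562, -0.192]
force: [-1.0, -1.5, 2.2]
grip_width: 0.175
```

>>> jog_arm(
  rows=[
    [[0.1, 0, 0, 0, 0.9], [0, 0, 0, 0, 0.9]],
  ],
)

```text
time_s: 35.65
ee_pos: [0.5771, 0.2508, 0.1566]
tool_rot: [0.192, 1.562, -0.192]
force: [-2.2, -2.0, 5.7]
grip_width: 0.169
```

>>> jog_arm(
  rows=[
    [[0.1, 0, 0, 0, 0.9], [0, 0, 0, 0, 0.9]],
  ],
)

```text
time_s: 35.85
ee_pos: [0.5771, 0.2508, 0.1541]
tool_rot: [0.192, 1.562, -0.192]
force: [-2.6, -2.2, 5.3]
grip_width: 0.173
```

It's sliding onto the square. Continuing down.

>>> jog_arm(
  rows=[
    [[0.12, -0.02, -0.03, 0, 0.9], [0.1, 0, 0, 0, 0.9], [0.1, 0, 0, 0, 0.9], [0, 0, 0, 0, 0.9]],
  ],
)

```text
time_s: 36.25
ee_pos: [0.5768, 0.2507, 0.146]
tool_rot: [0.192, 1.56, -0.192]
force: [1.0, -1.8, 3.0]
grip_width: 0.172
```

>>> jog_arm(
  rows=[
    [[0.08, 0, 0, 0, 0.9], [0.08, 0, 0, 0, 0.9], [0, 0, 0, 0, 0.9]],
  ],
)

```text
time_s: 36.55
ee_pos: [0.5768, 0.2506, 0.142]
tool_rot: [0.192, 1.56, -0.192]
force: [0.1, -1.2, 3.7]
grip_width: 0.175
```

>>> jog_arm(
  rows=[
    [[0.08, 0, 0, 0, 0.9], [0, 0, 0, 0, 0.9]],
  ],
)

```text
time_s: 36.75
ee_pos: [0.5768, 0.2506, 0.1415]
tool_rot: [0.192, 1.56, -0.192]
force: [-1.8, -2.6, 12.5]
grip_width: 0.173
```

>>> jog_arm(
  rows=[
    [[0.08, 0, 0, 0, 0.9], [0, 0, 0, 0, 0.9]],
  ],
)

```text
time_s: 36.95
ee_pos: [0.5768, 0.2506, 0.1414]
tool_rot: [0.192, 1.559, -0.191]
force: [-7.9, -4.2, 25.9]
grip_width: 0.174
```

>>> jog_arm(
  rows=[
    [[-0.12, 0, 0, 0, 0.9], [0, 0, 0, 0.3, 0.9], [0, 0, 0, 0.5, 0.9], [0, 0, 0, 0.5, 0.9], [0, 0, 0, 0.5, 0.9], [0, 0, 0, 0.5, 0.9], [0, 0, 0, 0.5, 0.9], [0, 0, 0, 0.5, 0.9]],
  ],
  force=90,
)

```text
time_s: 37.75
ee_pos: [0.5769, 0.2509, 0.1415]
tool_rot: [0.42, 1.528, -0.418]
force: [0.5, -1.2, 8.4]
grip_width: 0.174
```

```bash
python3 -c "
from h import *
to(.5768,.2506,.1415,14); print(env.get_state()['moment'])"
```

```text
pos [0.5769 0.2509 0.1415] yaw 59.34 tilt -1.0 w 0.174 F [ 0.5 -1.2  8.4] t 37.8
units tool xyz [ 0.   -0.01  0.  ] turn 9.07
[-0.13923838 -0.08348684  0.15528935]
```

>>> jog_arm(
  rows=[
    [[0, 0, 0, 0.6, 0.9], [0, 0, 0, 0.6, 0.9], [0, 0, 0, 0.6, 0.9], [0, 0, 0, 0.6, 0.9], [0, 0, 0, 0.6, 0.9], [0, 0, 0, 0.6, 0.9], [0, 0, 0, 0.6, 0.9], [0, 0, 0, 0.6, 0.9]],
  ],
)

```text
time_s: 38.55
ee_pos: [0.5772, 0.2511, 0.1415]
tool_rot: [0.746, 1.437, -0.742]
force: [0.8, -0.8, 7.3]
grip_width: 0.17
```

>>> jog_arm(
  rows=[
    [[0, 0, 0, 0.6, 0.9], [0, 0, 0, 0.6, 0.9], [0, 0, 0, 0.6, 0.9], [0, 0, 0, 0.6, 0.9], [0, 0, 0, 0.6, 0.9], [0, 0, 0, 0.4, 0.9], [0, 0, 0, 0, 0.9]],
  ],
)

```text
time_s: 39.25
ee_pos: [0.5775, 0.2512, 0.1416]
tool_rot: [0.973, 1.341, -0.967]
force: [2.8, 0.1, 7.4]
grip_width: 0.168
```

```bash
python3 -c "
from h import *
to(.5768,.2506,.1415,14); print(env.get_state()['moment'])"
```

```text
pos [0.5775 0.2512 0.1416] yaw 18.37 tilt -1.0 w 0.168 F [2.8 0.1 7.4] t 39.2
units tool xyz [ 0.   -0.03  0.01] turn 0.87
[ 0.0792334  -0.39985963  0.03082966]
```

>>> jog_arm(
  rows=[
    [[0, 0, 0, 0.4, 0.9], [0, 0, 0, 0.4, 0.9], [0, 0, 0, 0, 0.9]],
  ],
)

```text
time_s: 39.55
ee_pos: [0.5776, 0.2512, 0.1415]
tool_rot: [1.025, 1.315, -1.019]
force: [2.2, 0.6, 5.8]
grip_width: 0.173
```

```bash
python3 -c "
from h import *
to(.5768,.2506,.1415,14); print(env.get_state()['moment'])"
```

```text
pos [0.5776 0.2512 0.1415] yaw 14.37 tilt -1.0 w 0.173 F [2.2 0.6 5.8] t 39.5
units tool xyz [ 0.   -0.04  0.02] turn 0.07
[ 0.0587088  -0.51191457  0.06672862]
```

>>> jog_arm(
  rows=[
    [[0, 0, 0, 0.4, 0.9], [0, 0, 0, 0.4, 0.9], [0, 0, 0, 0, 0.9]],
  ],
)

```text
time_s: 39.85
ee_pos: [0.5776, 0.2512, 0.1415]
tool_rot: [1.078, 1.287, -1.071]
force: [3.0, 0.0, 6.5]
grip_width: 0.169
```

```bash
python3 -c "
from h import *
to(.5768,.2506,.1415,14); print(env.get_state()['moment'])"
```

```text
pos [0.5776 0.2512 0.1415] yaw 10.37 tilt -1.0 w 0.169 F [3.  0.  6.5] t 39.9
units tool xyz [ 0.   -0.04  0.02] turn -0.73
[ 0.11910434 -0.53051902  0.05606127]
```

>>> jog_arm(
  rows=[
    [[0, 0, 0, 0.4, 0.9], [0, 0, 0, 0.3, 0.9], [0, 0, 0, 0, 0.9]],
  ],
)

```text
time_s: 40.15
ee_pos: [0.5777, 0.2512, 0.1415]
tool_rot: [1.123, 1.261, -1.116]
force: [2.5, 0.5, 6.3]
grip_width: 0.171
```

```bash
python3 -c "
from h import *
to(.5768,.2506,.1415,8); print(env.get_state()['moment'])
s=env.snapshot('side');save(s,'h20')
i=cv2.imread('pics/h20.png')[110:240,220:370]
cv2.imwrite('pics/h20c.png',cv2.resize(i,None,fx=5,fy=4.5,interpolation=cv2.INTER_CUBIC))
s=env.snapshot('top');save(s,'h20t')
i=cv2.imread('pics/h20t.png')[130:250,150:270]
cv2.imwrite('pics/h20tc.png',cv2.resize(i,None,fx=4.9,fy=4.9,interpolation=cv2.INTER_CUBIC))"
```

```text
pos [0.5777 0.2512 0.1415] yaw 6.88 tilt -1.0 w 0.171 F [2.5 0.5 6.3] t 40.1
units tool xyz [ 0.   -0.04  0.02] turn -0.22
[ 0.04665714 -0.57108167  0.00313963]
```

View pics/h20c.png

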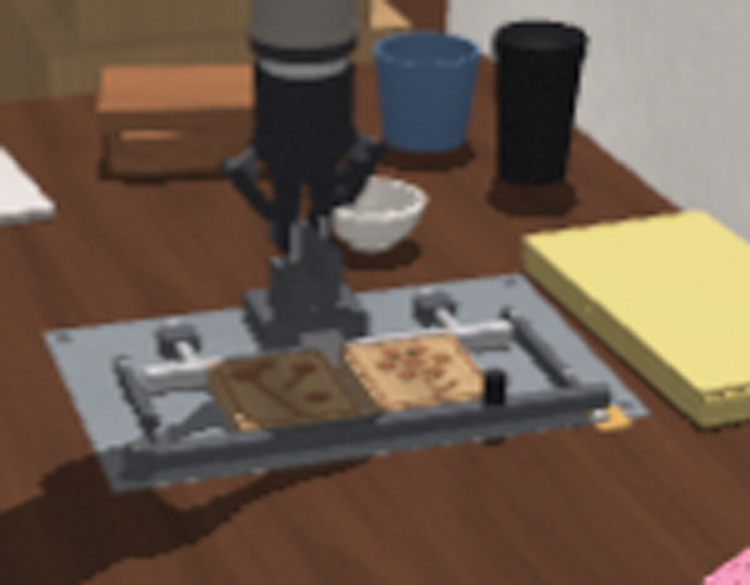

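View pics/h20tc.png

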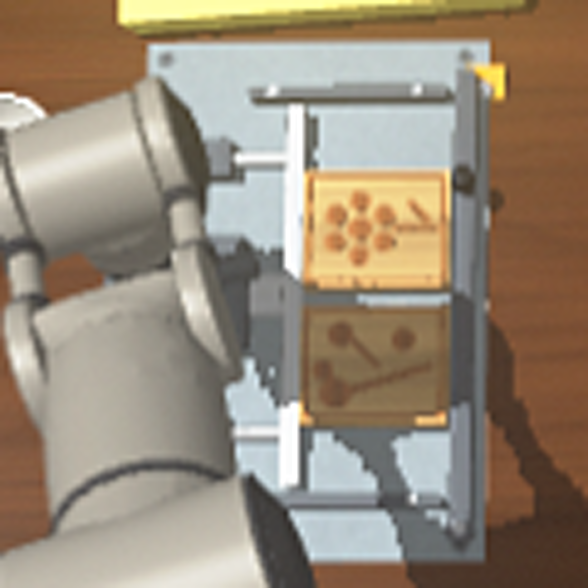

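>>> jog_arm(
  rows=[
    [[0, 0, 0, 0.3, 0.9], [0, 0, 0, 0.3, 0.9], [0, 0, 0, 0, 0.9]],
  ],
)

```text
time_s: 40.55
ee_pos: [0.5777, 0.2512, 0.1415]
tool_rot: [1.161, 1.238, -1.154]
force: [2.9, 0.9, 5.6]
grip_width: 0.169
```

```bash
python3 -c "
from h import *
to(.5768,.2506,.1415,8); s=env.get_state();print(s['moment'],s['tau'][5])"
```

```text
pos [0.5777 0.2512 0.1415] yaw 3.95 tilt -1.0 w 0.169 F [2.9 0.9 5.6] t 40.5
units tool xyz [ 0.   -0.04  0.02] turn -0.81
[ 0.07260032 -0.62516813  0.50699833] 0.756963137537241
```

>>> jog_arm(
  rows=[
    [[0, 0, 0, 0.3, 0.9], [0, 0, 0, 0.3, 0.9], [0, 0, 0, 0, 0.9]],
  ],
)

```text
time_s: 40.85
ee_pos: [0.5777, 0.2513, 0.1415]
tool_rot: [1.199, 1.215, -1.192]
force: [3.3, 0.8, 6.1]
grip_width: 0.163
```

```bash
python3 -c "
from h import *
to(.5768,.2506,.1415,8); s=env.get_state();print(s['moment'],s['tau'][5])"
```

```text
pos [0.5777 0.2513 0.1415] yaw 1.03 tilt -1.0 w 0.163 F [3.3 0.8 6.1] t 40.9
units tool xyz [ 0.   -0.04  0.03] turn -1.39
[ 8.39446169e-05 -6.27448753e-01  1.12574977e+00] 1.3263292238116264
```

>>> jog_arm(
  rows=[
    [[0, 0, 0, -0.4, 0.9], [0, 0, 0, -0.4, 0.9], [0, 0, 0, 0, 0.7], [0, 0, 0, 0, 0.5], [0, 0, 0, 0, 0.2], [0, 0, 0, 0, 0.1], [0, 0, 0, 0, 0.1]],
  ],
)

```text
time_s: 41.55
ee_pos: [0.576, 0.2506, 0.1403]
tool_rot: [1.145, 1.249, -1.146]
force: [0.5, 0.5, -0.1]
grip_width: 0.9
```

>>> jog_arm(
  rows=[
    [[-0.5, 0, 0, 0, 0.1], [-0.8, 0, 0, 0, 0.1], [-0.8, 0, 0, 0, 0.1], [-0.8, 0, 0, 0, 0.1], [-1, 0, 0, 0, 0.1], [-1, -1, 0, 0, 0.1], [-1, -1, 0, 0, 0.1], [-1, -1, 0, 0, 0.1]],
  ],
)

```text
time_s: 42.35
ee_pos: [0.5004, 0.2439, 0.315]
tool_rot: [1.146, 1.248, -1.144]
force: [-0.5, 0.9, -0.2]
grip_width: 0.901
```

>>> jog_arm(
  rows=[
    [[0, -1, 1, 0, 0.1], [0, -1, 1, 0, 0.1], [0, -1, 1, 0, 0.1], [0, -1, 1, 0, 0.1], [0, -1, 1, 0, 0.1], [0, 0, 1, 0, 0.1], [0, 0, 1, 0, 0.1], [0, 0, 1, 0, 0.1]],
  ],
)

```text
time_s: 43.15
ee_pos: [0.394, 0.0331, 0.3143]
tool_rot: [1.146, 1.247, -1.144]
force: [-0.1, 0.1, 0.6]
grip_width: 0.899
```

>>> jog_arm(
  rows=[
    [[0, 0, 1, 0, 0.1], [0, 0, 1, 0, 0.1], [0, 0, 1, 0, 0.1], [0, 0, 1, 0, 0.1], [0, 0, 1, 0, 0.1], [0, 0, 1, 0, 0.1], [0, 0, 1, 0, 0.1], [0, 0, 1, 0, 0.1]],
  ],
)

```text
time_s: 43.95
ee_pos: [0.4116, -0.1662, 0.3142]
tool_rot: [1.145, 1.247, -1.145]
force: [-0.2, 0.3, 0.2]
grip_width: 0.899
```

```bash
python3 look.py t30; python3 -c "
from h import *
s=env.snapshot('side');save(s,'h30')
i=cv2.imread('pics/h30.png')[110:240,220:370]
cv2.imwrite('pics/h30c.png',cv2.resize(i,None,fx=5,fy=4.5,interpolation=cv2.INTER_CUBIC))
s=env.snapshot('top');save(s,'h30t')
i=cv2.imread('pics/h30t.png')[130:250,150:270]
cv2.imwrite('pics/h30tc.png',cv2.resize(i,None,fx=4.9,fy=4.9,interpolation=cv2.INTER_CUBIC))"
```

```text
rect [570.7 115. ] [110.  193.7] 88.33 bed [  0.7 -58.7]
block1_c 0.81 [0.51  0.118] bed [-60.1 -57.2]
block1_c 0.63 [ 0.7526 -0.2481] bed [ 191.8 -417. ]
block1_c 0.57 [ 0.1574 -0.3165] bed [-401.4 -500.6]
block3_c 0.84 [0.6297 0.1156] bed [ 59.6 -56.6]
block3_c 0.27 [0.2652 0.2803] bed [-308.9   98.7]
pos [ 0.4116 -0.1661  0.3138] yaw 4.84 tilt -1.0 w 0.903 F [ 0.5  1.  -0.4] t 44.1
units tool xyz [9.4  4.92 5.41] turn 1.26
```

View pics/h30c.png

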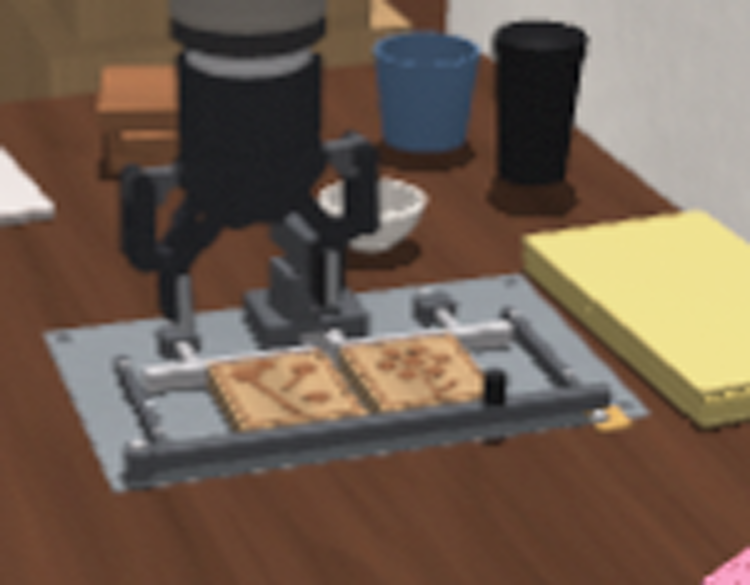

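View pics/h30tc.png

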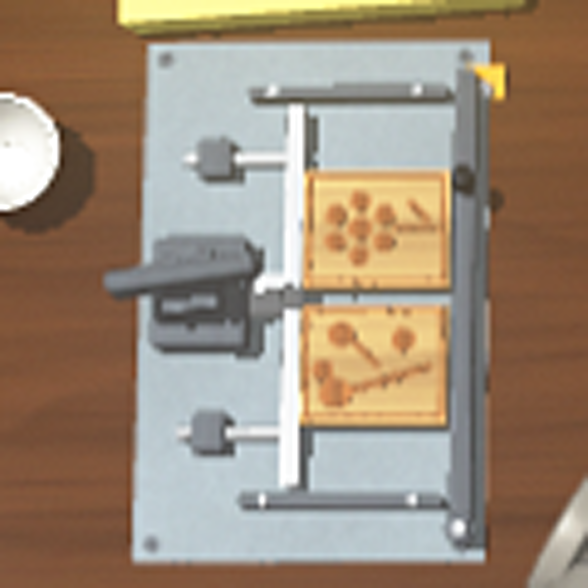

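```bash
python3 -c "
from h import *
print(env.finish_job(), env.get_state()['time_s'])"
```

```text
the job is handed in; nothing more can be done
the job is handed in; nothing more can be done
```

The printing bed is made ready and handed in at about 44 s of the 210 s allowed. My last checks showed nothing failing.

- **Blocks:** Only two loose wood blocks were there, the pine branch (block1) and the flower (block3). I pushed both in against the jaw, short edges to it, centred between the rails with about a 14 mm gap between them. I left the grey and pink look-alikes and the printer's other things alone.
- **Keeper bar:** I swung it shut by the knob to its hard stop. The push reached 19 N there, against under 8 N for the catch. The last top picture shows the bar parallel to the jaw to within about 0.01 rad, but I did not see or hear the click itself.
- **T-handle:** It went fully home. The gripper stopped at a height of 0.1414 m, where about 0.1415 m was expected. I turned it clockwise until the torque rose to about 1.1 N m, so it is at the stop. Then I let go, and the handle stayed on the spindle.
- **Jaw:** The last top picture shows the blocks shifted about 6.4 mm towards the keeper, which matches the jaw's full 6 mm travel.

**Where checks disagreed:** the side camera was up to about 15 mm off from the top camera and from where the gripper touched things. I relied on the top camera and on contact for the fine positions. When I pushed block1 against the jaw, the push force reached 52 N at the fingertips, and I backed off straight away.

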